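Load and lock the sample shaker

ROBOT

A 6-joint arm with a two-finger parallel gripper is mounted at the origin on the work surface. World frame = base frame: x ahead of the robot, y to its left, z up, the work surface at z = 0. Lengths are in m, angles in rad, forces in N, time in s.
With the tool pointing down it reaches from about 0.275 to 0.825 m from the base axis. Payload 4.9 kg.
Tool frame: the origin (TCP) lies at the centre of the arm's flange, where the gripper is bolted on; the fingertips stand 173 mm ahead of it and the grasp point (between the pads) lies 155 mm ahead of it (bot.tcp_to_tips is the distance from the TCP to the fingertips, in m); z points along the fingers, x is the direction in which the jaws open and shut, and the axes are right-handed (so a half turn about z gives the same grasp; the last joint's range is limited). The gripper opens to 85 mm and grips with 20 to 120 N. Pads are 22 mm wide; open, the fingers measure 114 mm over their backs; the gripper's body (76 mm by 85 mm) begins 54 mm behind the grasp point. The pads swing forward as they close: fully open they stand 13 mm farther back than shut.
Start: joints at [0.974, 0.326, -0.193, 1.052, 0, 1.437], TCP at [0.246, 0.492, 0.405] pointing down, gripper open.
Joint ranges: [-2.65, 2.65], [-0.97, 1.79], [-1.3, 1.35], [-1.93, 2.1], [-1.47, 1.37], [-3.14, 3.14]. Speed limits (rad/s): [2.57, 2.57, 3.14, 3.14, 3.14, 3.14].

INTERFACE

Orientations are given as [roll, pitch, yaw] about the fixed x, y, z axes, in that order (R = Rz(yaw) Ry(pitch) Rx(roll)).
In Python, from rig import bot gives the robot as it stands. The module is installed in compiled form; this text tells all that it offers.
- The arm moves only by the tool move_arm, never from a script. Its argument "increments" is a list of rows, each a list of 7 numbers: the turn, a rotation vector about the tool's x, y, z each as a share of 60 degrees, from -1 to 1, then the shift along the tool's x, y, z each as a share of 20 cm, from -1 to 1, then the closure, from -1 (fully open) to 1 (shut). A call has exactly 5 rows; each row is the pose to reach, as a shift and turn from the pose commanded when the call began, along the tool's axes at that moment; what a row does not reach only later rows make up. A row lasts 1/12 s, in which the tool goes at most 41.7 mm and 7.16 degrees, less where a joint would pass 70% of its speed; a pose out of reach is approached as far as the arm can. A call with a number of a shift or a turn outside -1 to 1 is refused whole. A call with a gripper value outside its range is refused whole. The fingers move at their own pace and stop on an object; "newtons" is the grip in N (left out, the last holds). Time passes only in rows, so rows that repeat a pose let the fingers close, or fill a call up. It gives the time, the measured TCP pose, the force and the opening at its end, in the units of the state.
- bot.get_state(): the state, without advancing time (a new reading comes with each control period).
- bot.capture(name): name is "scene" or "top" or "wrist"; returns the picture (480x640x3 uint8, red, green, blue); there is no depth.
- bot.get_calibration(name): a dict with "mtx" (3x3 intrinsics, pixels), "distortion" ([k1, k2, p1, p2, k3] as OpenCV has them; the pictures are not rectified), "eye" and "attitude" of the camera in the world. Camera axes: x right, y down, z forward; pixel columns grow to the right and rows downward; lengths in m; the calibration is good to about 2 mm. A picture is of the moment at which its call begins: read the wrist's pose just before it. get_calibration takes no time and is no camera call; for the wrist camera it gives the pose at the moment of the call.
- bot.hand_in(): hands the job in, once; it reports no verdict.
The state is a dict: "time": time; "qpos": joint angles; "dq": joint speeds; "joint_efforts": joint torques, N m; "tool_pos": TCP position; "tcp_rot": TCP orientation; "wrist_force": force on the tool from outside, world axes, zero at the start; "moment": the same for the moment, N m; "finger_gap": opening from 0.0 (shut) to 1.0 (fully open).
Only numpy, scipy, OpenCV 4.12 (cv2) and the standard library are available. Lean on these libraries where they do the work, as an engineer would, in place of code of your own. Each camera call takes 0.05 s, during which the arm holds its last target.

TASK

Get the shaker ready and start it: lift the grey dust cover off the jar tray and lay it flat, right way up, in the middle of the black rubber mat, then stand all the small white sample jars upright inside the tray. Then slide the aluminium retaining plate over the two studs until its holes drop over them and it sits flat on the post shoulders, and last throw the switch lever fully over, away from the robot. Do not disturb the other things on the bench.

Things in the scene. Friction and masses are not known exactly. Their poses are not given: they have to be found in the camera images.
- shaker: Laboratory shaker, fixed: a white box 170 mm (x) by 320 mm (y, from -190 to +130 mm), top face 50 mm above the bench. Origin at bench height under the middle of its jar tray; x points away from the robot, y left, turned up to 0.25 rad. A post 18 mm in diameter stands at y = +104 and at -104 mm, its flat shoulder 110 mm above the bench, with a stud on top.
- tray_floor (a point): Centre of the floor of the steel jar tray on the shaker, 54 mm above the bench; axes as the shaker's. The tray is 76 mm (x) by 172 mm (y) inside, walls 4 mm thick, rim 62 mm above the bench: room for three jars in one row along y, 56 mm apart.
- stud_left (a point): Tip of the left (+y) stud, 126 mm above the bench. Each stud is 10 mm in diameter and rises 16 mm from its post's shoulder, tapering to 5 mm over the last 4 mm.
- stud_right (a point): Tip of the right (-y) stud, 126 mm above the bench.
- cover_grip (a point): Loose grey plastic dust cover, 90 (x) by 182 mm (y), 0.1 to 0.2 kg, at first resting on the tray's rim, aligned with the shaker. This point is on its upright grip rib (14 mm thick in x, 70 mm long in y, top 47 mm above the underside), on the centre line, 34 mm above the underside. The slab is 6 to 11 mm above the underside; below it a lip of 68 x 164 mm reaches down into the tray.
- mat: Black rubber mat lying fixed on the bench on the robot's right, 130 mm (its x) by 210 mm (its y), 3 mm thick; origin at the centre of its underside. Its y runs roughly along the world's x. The cover is to lie on it, either way round.
- plate_grip (a point): Loose aluminium retaining plate, 90 (x) by 240 (y) by 6 mm, 0.3 to 0.5 kg, at first flat on the bench right of the shaker, its y roughly along world x. This point is on its upright grip rib (14 mm thick in x, 80 mm long in y, top 46 mm above the underside), on the centre line, 34 mm above the underside: 144 mm above the bench when seated, 160 mm when resting on the stud tips.
- jar1_mid (a point): Middle (half-way up, on the axis) of sample jar 1: a squat white screw-cap jar, a cylinder 48 mm in diameter, 50 mm tall, about 0.12 kg, standing on the bench to the robot's left, its z up. Between two and three of the four identical jars are present; the others are absent (None).
- jar2_mid (a point): Middle (half-way up, on the axis) of sample jar 2: a squat white screw-cap jar, a cylinder 48 mm in diameter, 50 mm tall, about 0.12 kg, standing on the bench to the robot's left, its z up. Between two and three of the four identical jars are present; the others are absent (None).
- jar3_mid (a point): Middle (half-way up, on the axis) of sample jar 3: a squat white screw-cap jar, a cylinder 48 mm in diameter, 50 mm tall, about 0.12 kg, standing on the bench to the robot's left, its z up. Between two and three of the four identical jars are present; the others are absent (None).
- jar4_mid (a point): Middle (half-way up, on the axis) of sample jar 4: a squat white screw-cap jar, a cylinder 48 mm in diameter, 50 mm tall, about 0.12 kg, standing on the bench to the robot's left, its z up. Between two and three of the four identical jars are present; the others are absent (None).
- hole_round (a point): Centre of the plate's round hole, 12.5 mm in diameter, at its underside, y = -104 mm of the plate. The plate may go on either way round, rib up; seated, it clears the jars in the tray by 6 mm.
- hole_slot (a point): Centre of the plate's rectangular hole, 12.5 mm (x) by 16.5 mm (y), at its underside, y = +104 mm of the plate.
- switch (a joint): Angle of the shaker's switch lever: 0 = leaning towards the robot (off), 1.0 rad = leaning away from the robot (on, its stop). It stays where it is left; light friction (1 to 2 N at the knob).
- switch_tip (a point): Centre of the 26 mm black ball on the switch lever, on the right end of the shaker's top. Pivot at x = 0, y = -158 mm of the shaker, 72 mm above the bench; the ball is 60 mm from the pivot and swings in the shaker's x-z plane.
- amber: Bystander: amber glass bottle, 72 mm in diameter, 170 mm tall; origin at its base, as for all bystanders. Leave alone.
- beaker: Bystander: glass beaker, 80 mm in diameter, 95 mm tall. Leave alone.
- flask: Bystander: conical flask, 80 mm in diameter, 113 mm tall. Leave alone.
- pot_big: Bystander: big white jar with a red cap, 84 mm in diameter, 95 mm tall; it is not a sample jar. Leave alone.
- dish: Bystander: flat clear dish, 84 mm in diameter, 15 mm tall. Leave alone.
- spatula: Bystander: spatula 200 mm long, about 15 to 20 mm high, lying on the bench near the robot. Leave alone.
Not all that is in view belongs to the job. What is shaped like the part that bears jar2_mid but pink is not meant.

How it is judged:
By the outcome, as a careful person would: the job done as asked, in the order asked, and still so for the second after the job is handed in, with the robot touching nothing.
Of jar1, jar2, jar3, jar4 only 2 to 3 are there at a start; the rules pass over those that are not, and their reading is None.
At some moment in a run one of jar1, jar2, jar3, jar4 may be knocked a few centimetres aside while the robot is not near it.
It also fails if it takes over 210 s, if anything falls off the work surface, if the arm or the gripper's body presses on something with over 40 N, if the wrist force passes 120 N, or if a joint passes its speed limit or range.

## Working session

There is one attempt and no reset: what is moved stays moved. The work goes in short steps, Python scripts to look and compute and a tool call to move; the robot and the scene stay as the last step left them, time stands still between calls to the robot, and variables do not carry over. Pictures are saved under pics/ and viewed, and the job is handed in when it is done.

Besides the shell and the picture viewer there is one more tool, called after ">>>" as a command line: name --pt "numbers of a row" for each row, then --argument value for the rest. move_arm: Moves the arm, as the interface text tells. Its arguments: {"type":"object","properties":{"increments":{"type":"array"},"newtons":{"type":"number"}},"required":["increments"]}

```bash
mkdir -p pics; ls; cat > h.py <<'E'
import numpy as np, cv2
from rig import bot
from scipy.spatial.transform import Rotation as R
def cap(n,f):
    c=bot.get_calibration(n); im=bot.capture(n); cv2.imwrite('pics/'+f+'.png',im[:,:,::-1]); np.savez('pics/'+f+'.npz',im=im,mtx=c['mtx'],d=c['distortion'],eye=c['eye'],att=np.array(c['attitude']));return im,c
E
python3 - <<'E'
from h import *
print(bot.get_state())
for n in ("scene","top","wrist"):
    im,c=cap(n,n+'0'); print(n,c)
E
```

```text
pics
{'time': 0.0, 'qpos': array([ 9.73802680e-01,  3.26908593e-01, -1.93609232e-01,  1.05198382e+00,
        7.46301041e-06,  1.43659780e+00]), 'dq': array([-1.00555945e-03,  5.35966182e-05,  1.41044115e-03, -6.70560001e-04,
       -1.46496596e-03,  7.75467527e-04]), 'joint_efforts': array([-5.40131368e-04, -4.43398905e+01,  2.62442493e+01,  1.54498365e-02,
       -1.31317315e-04,  9.56037553e-06]), 'tool_pos': array([0.24536986, 0.4919057 , 0.40391117]), 'tcp_rot': array([-3.14135709e+00,  1.68898301e-03,  1.10800140e+00]), 'wrist_force': array([-0.38022606, -0.28900041,  0.24382138]), 'moment': array([-0.02218089,  0.01855219,  0.02015131]), 'finger_gap': 1.000468104673647}
scene {'mtx': array([[458.50193093,   0.        , 322.14899006],
       [  0.        , 458.50193093, 233.8031658 ],
       [  0.        ,   0.        ,   1.        ]]), 'distortion': array([-0.00494753,  0.        ,  0.        ,  0.        ,  0.        ]), 'eye': array([0.96959945, 0.31268843, 0.96459231]), 'attitude': array([-2.58363835e+00,  7.10019206e-04,  2.24159056e+00])}
top {'mtx': array([[469.30705617,   0.        , 315.06521305],
       [  0.        , 469.30705617, 236.69374691],
       [  0.        ,   0.        ,   1.        ]]), 'distortion': array([-0.02705282,  0.        ,  0.        ,  0.        ,  0.        ]), 'eye': array([ 0.48068369, -0.00498618,  1.06554584]), 'attitude': array([-3.08031078, -0.00763228, -1.59290885])}
wrist {'mtx': array([[337.9667586 ,   0.        , 327.64991415],
       [  0.        , 337.9667586 , 245.39601294],
       [  0.        ,   0.        ,   1.        ]]), 'distortion': array([0.00388274, 0.        , 0.        , 0.        , 0.        ]), 'eye': array([0.18586261, 0.52140879, 0.37269098]), 'attitude': array([2.87600251e+00, 6.37094818e-04, 1.10850225e+00])}
```

View pics/top0.png

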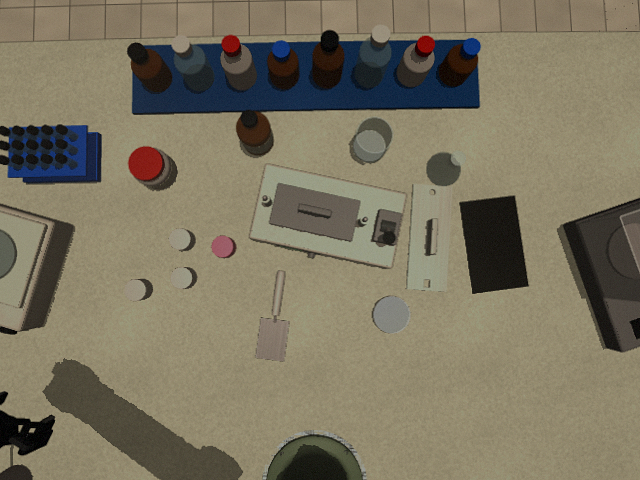

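View pics/scene0.png

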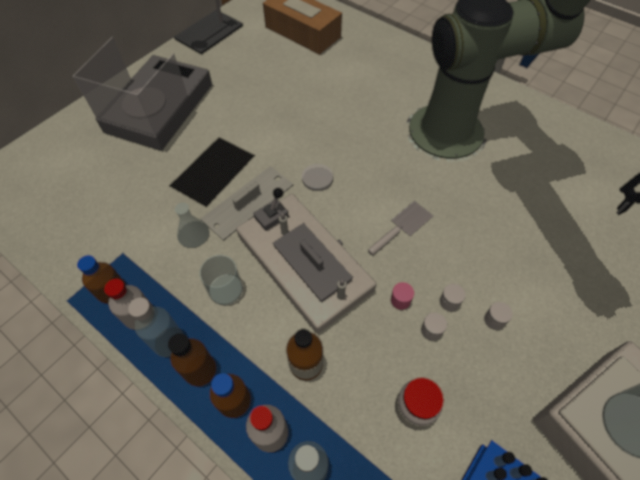

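View pics/wrist0.png

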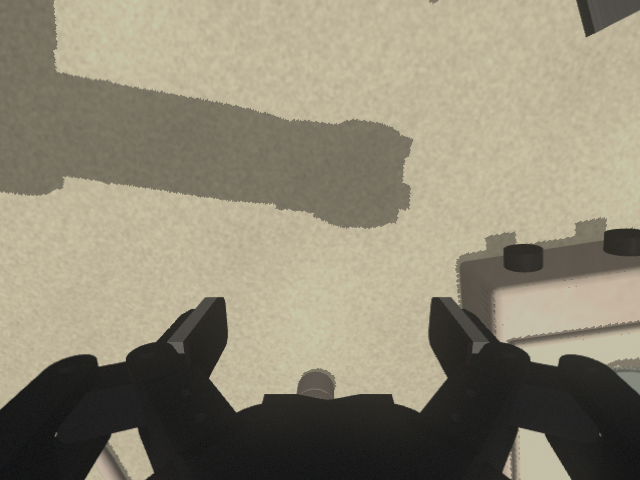

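The top view shows the white shaker at (327,215) with the grey cover on it, the plate at (430,237), the mat at (494,244), and the switch ball at (389,238). There are three white jars, at (181,240), (183,277) and (139,289). The pink one at (223,246) is the decoy. I'll enlarge the top view and confirm.

```bash
python3 - <<'E'
import cv2
im=cv2.imread('pics/top0.png')
cv2.imwrite('pics/c1.png',cv2.resize(im[155:300,240:415],None,fx=4.5,fy=4.1,interpolation=cv2.INTER_CUBIC)[:600,:800])
cv2.imwrite('pics/c2.png',cv2.resize(im[170:310,395:535],None,fx=4,fy=4,interpolation=cv2.INTER_CUBIC))
cv2.imwrite('pics/c3.png',cv2.resize(im[215:310,115:245],None,fx=5,fy=5,interpolation=cv2.INTER_CUBIC))
E
```

```text
(no output)
```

View pics/c1.png

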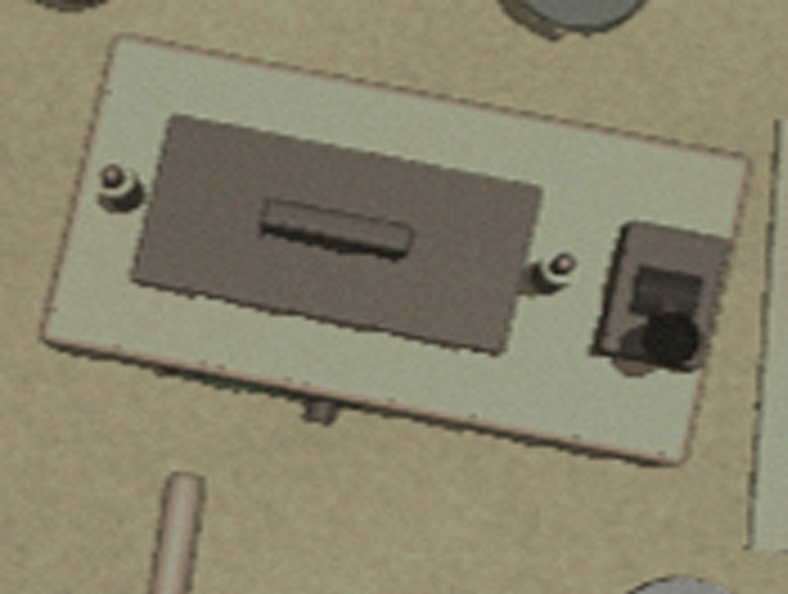

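View pics/c2.png

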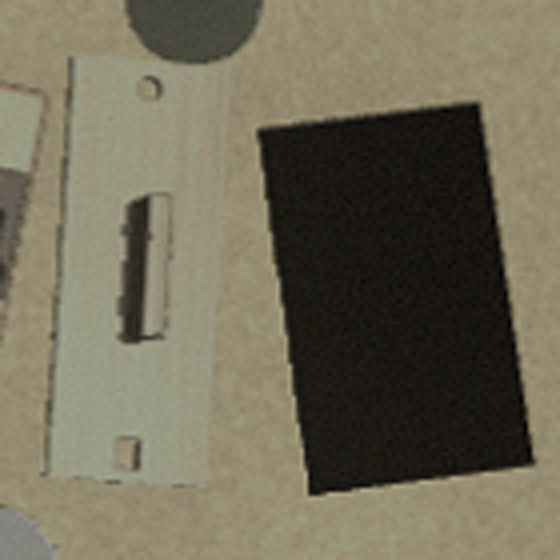

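View pics/c3.png

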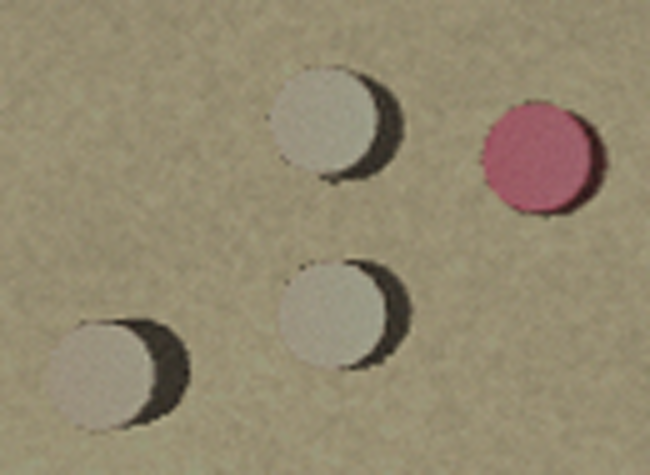

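The crops confirm three white jars, and the pink one at crop (538,158) is the decoy. The plate's round hole is at its far end and its slot at the near end. Next I'll turn the pixels into points.

```bash
cat >> h.py <<'E'
def ray(c,uv):
    g=(lambda k:c[k])
    p=cv2.undistortPoints(np.array(uv,float).reshape(-1,1,2),np.array(g('mtx')),np.array(g('d') if 'd' in c else g('distortion'))).reshape(-1,2)
    a=g('att') if 'att' in c else g('attitude')
    d=np.c_[p,np.ones(len(p))]@R.from_euler('xyz',a).as_matrix().T
    return np.array(g('eye')),d
def onz(c,uv,z):
    e,d=ray(c,uv); return e+d*((z-e[2])/d[:,2])[:,None]
E
python3 - <<'E'
from h import *
np.set_printoptions(precision=4,suppress=True)
c=np.load('pics/top0.npz')
def cr(p,fx,fy,ox,oy): p=np.array(p,float); return (p+.5)/[fx,fy]-.5+[ox,oy]
A=lambda p:cr(p,4.5,4.1,240,155)
B=lambda p:cr(p,4,4,395,170)
C=lambda p:cr(p,5,5,115,215)
def edges(q):
    for i in range(len(q)):
        d=q[(i+1)%len(q)]-q[i]; print('   len',np.hypot(*d[:2]).round(4),'ang',np.arctan2(d[1],d[0]).round(4))
def sh(n,q): print(n,q[:,:2].tolist() if 0 else q[:,:2].round(4).tolist(),'mean',q.mean(0)); edges(q)
sh('box',onz(c,A([(118,37),(748,158),(682,463),(45,340)]),.05))
sh('studs',onz(c,A([(111,174),(563,263)]),.126))
sh('cover',onz(c,A([(172,115),(541,187),(503,353),(133,280)]),.067))
sh('crib',onz(c,A([(265,200),(412,223),(407,248),(262,230)]),.103))
sh('ball',onz(c,A([(670,338)]),.118))
sh('plate',onz(c,B([(70,57),(230,62),(207,486),(47,475)]),.006))
sh('holes',onz(c,B([(149,88),(128,453)]),.003))
sh('prib',onz(c,B([(150,194),(171,195),(165,338),(145,337)]),.046))
sh('mat',onz(c,B([(258,129),(480,102),(534,464),(310,494)]),.003))
sh('jars',onz(c,C([(324,120),(332,313),(103,376)]),.05))
sh('pink',onz(c,C([(538,158)]),.05))
s=bot.get_state()
w=bot.get_calibration('wrist');Rt=R.from_euler('xyz',s['tcp_rot'])
print('wrist cam in tool',Rt.inv().apply(w['eye']-s['tool_pos']),(Rt.inv()*R.from_euler('xyz',w['attitude'])).as_matrix())
E
```

```text
box [[0.7053, 0.0901], [0.6339, -0.2146], [0.4724, -0.1773], [0.544, 0.1277]] mean [ 0.5889 -0.0435  0.05  ]
   len 0.313 ang -1.8012
   len 0.1658 ang 2.9142
   len 0.3133 ang 1.34
   len 0.1656 ang -0.2291
studs [[0.6204, 0.0871], [0.5721, -0.1142]] mean [ 0.5963 -0.0135  0.126 ]
   len 0.207 ang -1.8061
   len 0.207 ang 1.3355
cover [[0.6597, 0.0634], [0.618, -0.1117], [0.5315, -0.0912], [0.5734, 0.0833]] mean [ 0.5956 -0.014   0.067 ]
   len 0.1799 ang -1.8044
   len 0.0889 ang 2.9093
   len 0.1795 ang 1.3354
   len 0.0886 ang -0.2273
crib [[0.6091, 0.019], [0.5961, -0.0481], [0.5835, -0.0455], [0.594, 0.0207]] mean [ 0.5957 -0.0135  0.103 ]
   len 0.0684 ang -1.7631
   len 0.0129 ang 2.9381
   len 0.067 ang 1.4134
   len 0.0152 ang -0.1101
ball [[0.5347, -0.1623]] mean [ 0.5347 -0.1623  0.118 ]
   len 0.0 ang 0.0
plate [[0.6616, -0.2389], [0.6569, -0.3307], [0.4161, -0.308], [0.4244, -0.2176]] mean [ 0.5397 -0.2738  0.006 ]
   len 0.092 ang -1.6214
   len 0.2419 ang 3.0475
   len 0.0908 ang 1.4788
   len 0.2381 ang -0.0895
holes [[0.6433, -0.2843], [0.4355, -0.2646]] mean [ 0.5394 -0.2745  0.003 ]
   len 0.2087 ang 3.0469
   len 0.2087 ang -0.0946
prib [[0.5782, -0.2713], [0.5774, -0.2829], [0.4993, -0.2766], [0.5001, -0.2657]] mean [ 0.5388 -0.2741  0.046 ]
   len 0.0116 ang -1.6392
   len 0.0784 ang 3.0615
   len 0.011 ang 1.4987
   len 0.0784 ang -0.0724
mat [[0.6184, -0.3462], [0.6315, -0.4756], [0.4237, -0.4967], [0.4099, -0.3674]] mean [ 0.5209 -0.4215  0.003 ]
   len 0.1301 ang -1.4699
   len 0.2089 ang -3.0402
   len 0.13 ang 1.6766
   len 0.2096 ang 0.1015
jars [[0.545, 0.28], [0.4615, 0.277], [0.4365, 0.3762]] mean [0.481 0.311 0.05 ]
   len 0.0835 ang -3.1053
   len 0.1023 ang 1.818
   len 0.145 ang -0.7251
pink [[0.5266, 0.1873]] mean [0.5266 0.1873 0.05  ]
   len 0.0 ang 0.0
wrist cam in tool [-0.0002 -0.0664  0.0313] [[ 1.      0.0002  0.001 ]
 [-0.0005  0.9649  0.2627]
 [-0.0009 -0.2627  0.9649]]
```

All lengths agree with the given sizes: studs 207 mm (208), holes 208.7 mm (208), cover 180×89 mm, mat 209×130 mm. The shaker yaw is about -0.235. Next is a motion calculator.

```bash
cat > go.py <<'E'
import sys
from h import *
# usage: go.py x y z yaw [maxstep] ; prints per-call (turn_xyz, shift_xyz) shares
def plan(t,yaw,maxs=.19,maxa=34.):
    s=bot.get_state(); p=np.array(s['tool_pos']); r=R.from_euler('xyz',s['tcp_rot'])
    T=R.from_euler('xyz',[np.pi,0,yaw]); t=np.array(t)
    rv=(r.inv()*T).as_rotvec()
    n=max(1,int(np.ceil(max(np.linalg.norm(t-p)/maxs,np.degrees(np.linalg.norm(rv))/maxa))))
    q6=s['qpos'][5]
    print('t %.1f at'%s['time'],p.round(4),s['tcp_rot'].round(3),'q6 %.2f'%q6,'F',s['wrist_force'].round(1),'gap %.3f'%s['finger_gap'])
    for i in range(n):
        ri=r*R.from_rotvec(rv*i/n); dp=ri.inv().apply((t-p)/n)
        print(np.r_[rv/n/np.radians(60),dp/.2].round(3).tolist())
if __name__=='__main__':
    a=[float(x) for x in sys.argv[1:]]
    plan(a[:3],a[3],*(a[4:5]))
E
python3 go.py .596 -.0137 .36 2.907
```

```text
t 0.1 at [0.2454 0.492  0.4041] [-3.141e+00  1.000e-03  1.108e+00] q6 1.44 F [ 0.5 -0.7  0.1] gap 1.000
[-0.0, 0.0, -0.429, -0.37, 0.674, 0.055]
[-0.0, 0.0, -0.429, -0.626, 0.446, 0.056]
[-0.0, 0.0, -0.429, -0.758, 0.13, 0.056]
[-0.0, 0.0, -0.429, -0.739, -0.213, 0.055]
```

>>> move_arm --pt "0 0 -0.43 -0.37 0.674 0.055 -1" --pt "0 0 -0.43 -0.37 0.674 0.055 -1" --pt "0 0 -0.43 -0.37 0.674 0.055 -1" --pt "0 0 -0.43 -0.37 0.674 0.055 -1" --pt "0 0 -0.43 -0.37 0.674 0.055 -1" --newtons 40

```text
time: 0.57
tool_pos: [0.3355, 0.3617, 0.393]
tcp_rot: [3.141, 0.003, 1.556]
wrist_force: [-0.9, -0.1, -0.3]
finger_gap: 1.003
```

>>> move_arm --pt "0 0 -0.43 -0.626 0.446 0.055 -1" --pt "0 0 -0.43 -0.626 0.446 0.055 -1" --pt "0 0 -0.43 -0.626 0.446 0.055 -1" --pt "0 0 -0.43 -0.626 0.446 0.055 -1" --pt "0 0 -0.43 -0.626 0.446 0.055 -1"

```text
time: 0.98
tool_pos: [0.4228, 0.2365, 0.3822]
tcp_rot: [-3.142, 0.002, 2.007]
wrist_force: [1.1, 0.2, 0.5]
finger_gap: 0.997
```

>>> move_arm --pt "0 0 -0.43 -0.758 0.13 0.055 -1" --pt "0 0 -0.43 -0.758 0.13 0.055 -1" --pt "0 0 -0.43 -0.758 0.13 0.055 -1" --pt "0 0 -0.43 -0.758 0.13 0.055 -1" --pt "0 0 -0.43 -0.758 0.13 0.055 -1"

```text
time: 1.4
tool_pos: [0.5119, 0.1088, 0.3712]
tcp_rot: [-3.141, 0.003, 2.455]
wrist_force: [0.1, -1.0, -0.7]
finger_gap: 1.0
```

```bash
python3 go.py .596 -.0137 .36 2.907
```

```text
t 1.4 at [0.5119 0.1088 0.3712] [-3.141e+00  3.000e-03  2.455e+00] q6 -0.82 F [ 0.1 -1.  -0.7] gap 1.000
[-0.001, 0.003, -0.431, -0.713, -0.207, 0.058]
```

Tracking is good.

>>> move_arm --pt "0 0.003 -0.431 -0.713 -0.207 0.058 -1" --pt "0 0.003 -0.431 -0.713 -0.207 0.058 -1" --pt "0 0.003 -0.431 -0.713 -0.207 0.058 -1" --pt "0 0.003 -0.431 -0.713 -0.207 0.058 -1" --pt "0 0.003 -0.431 -0.713 -0.207 0.058 -1"

```text
time: 1.82
tool_pos: [0.5955, -0.0126, 0.3591]
tcp_rot: [-3.141, -0.002, 2.906]
wrist_force: [0.2, 0.2, -0.8]
finger_gap: 1.002
```

```bash
python3 go.py .596 -.0137 .247 2.907; python3 -c "
from h import *
cap('wrist','w1')"
```

```text
t 1.8 at [ 0.5955 -0.0126  0.3591] [-3.141e+00 -2.000e-03  2.906e+00] q6 -1.48 F [ 0.2  0.2 -0.8] gap 1.002
[-0.001, -0.002, -0.001, -0.005, -0.004, 0.561]
```

View pics/w1.png

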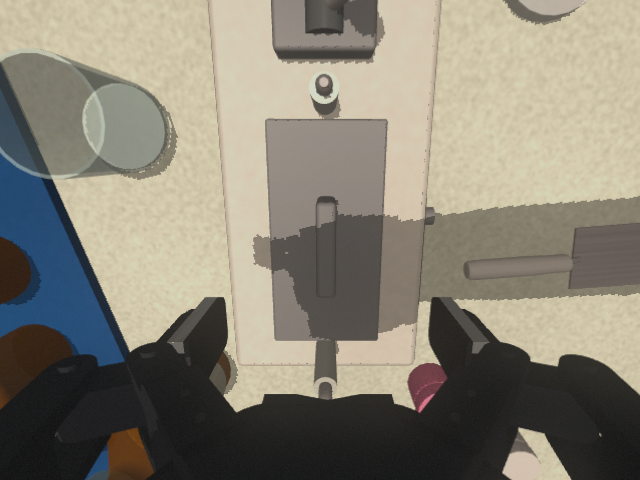

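The wrist view shows the rib upright in the image, at columns 318–336 and rows 197–297, between the open fingers and aligned. I'll check its position from this view.

```bash
python3 - <<'E'
from h import *
c=np.load('pics/w1.npz')
print(onz(c,[(327,198),(327,297),(327,247)],.103).round(4))
t=onz(c,[(324,82),(325.5,393)],.126);print(t.round(4),t.mean(0),np.arctan2(*(t[0]-t[1])[[1,0]]))
E
```

```text
[[ 0.5867 -0.0495  0.103 ]
 [ 0.6032  0.0197  0.103 ]
 [ 0.5945 -0.0166  0.103 ]]
[[ 0.5728 -0.1142  0.126 ]
 [ 0.6189  0.0804  0.126 ]] [ 0.59584473 -0.01690865  0.126     ] -1.8033614669066174
```

Both views agree to 1–2 mm, so I'll descend.

>>> move_arm --pt "0 -0.002 0 -0.003 0 0.15 -1" --pt "0 -0.002 0 -0.003 0 0.3 -1" --pt "0 -0.002 0 -0.003 0 0.45 -1" --pt "0 -0.002 0 -0.003 0 0.562 -1" --pt "0 -0.002 0 -0.003 0 0.562 -1"

```text
time: 2.28
tool_pos: [0.5902, -0.007, 0.243]
tcp_rot: [3.141, -0.01, 2.91]
wrist_force: [-0.6, 0.6, 0.4]
finger_gap: 0.999
```

>>> move_arm --pt "0 0 0 0 0 0 1" --pt "0 0 0 0 0 0 1" --pt "0 0 0 0 0 0 1" --pt "0 0 0 0 0 0 1" --pt "0 0 0 0 0 0 1" --newtons 50

```text
time: 2.7
tool_pos: [0.5939, -0.0088, 0.2492]
tcp_rot: [3.141, 0.002, 2.91]
wrist_force: [-0.1, -0.3, 0.0]
finger_gap: 0.3
```

>>> move_arm --pt "0 0 0 0 0 0 1" --pt "0 0 0 0 0 0 1" --pt "0 0 0 0 0 0 1" --pt "0 0 0 0 0 0 1" --pt "0 0 0 0 0 0 1"

```text
time: 3.12
tool_pos: [0.5942, -0.009, 0.2491]
tcp_rot: [3.14, 0.002, 2.91]
wrist_force: [0.2, 0.0, 6.3]
finger_gap: 0.157
```

>>> move_arm --pt "0 0 0 0 0 -0.1 1" --pt "0 0 0 0 0 -0.25 1" --pt "0 0 0 0 0 -0.4 1" --pt "0 0 0 0 0 -0.6 1" --pt "0 0 0 0 0 -0.75 1"

```text
time: 3.53
tool_pos: [0.5932, -0.0091, 0.3999]
tcp_rot: [3.141, -0.001, 2.91]
wrist_force: [1.7, -1.0, -1.9]
finger_gap: 0.153
```

```bash
python3 go.py .521 -.4215 .36 1.672 .15
```

```text
t 3.5 at [ 0.5932 -0.0091  0.3999] [ 3.141e+00 -1.000e-03  2.910e+00] q6 -1.48 F [ 1.7 -1.  -1.9] gap 0.153
[0.0, -0.0, 0.394, -0.041, -0.697, 0.066]
[0.0, -0.0, 0.394, -0.317, -0.622, 0.066]
[0.0, -0.0, 0.394, -0.54, -0.443, 0.066]
```

>>> move_arm --pt "0 0 0.08 -0.008 -0.14 0 1" --pt "0 0 0.16 -0.016 -0.28 0 1" --pt "0 0 0.24 -0.025 -0.42 0 1" --pt "0 0 0.32 -0.033 -0.56 0 1" --pt "0 0 0.394 -0.041 -0.697 0 1"

```text
time: 3.95
tool_pos: [0.5687, -0.1477, 0.3972]
tcp_rot: [-3.141, -0.002, 2.494]
wrist_force: [0.5, 0.8, -2.2]
finger_gap: 0.154
```

>>> move_arm --pt "0 0 0.08 -0.063 -0.124 0 1" --pt "0 0 0.16 -0.127 -0.249 0 1" --pt "0 0 0.24 -0.19 -0.373 0 1" --pt "0 0 0.32 -0.254 -0.498 0 1" --pt "0 0 0.394 -0.317 -0.622 0 1"

```text
time: 4.37
tool_pos: [0.5447, -0.2854, 0.3969]
tcp_rot: [-3.141, -0.003, 2.081]
wrist_force: [-0.9, -0.7, -1.5]
finger_gap: 0.155
```

```bash
python3 - <<'E'
from go import *
# cover centre = tcp + off along cover y; cover y dir in world: yaw+pi/2 of shaker => tool y dir ; off -0.006 along shaker +y
yaw=1.672; yd=np.array([-np.sin(yaw-np.pi),np.cos(yaw-np.pi)])
t=np.array([.521,-.4215])+.0065*yd; print(t,yd)
plan([*t,.30],yaw)
E
```

```text
[ 0.52746674 -0.4208433 ] [0.99488328 0.101031  ]
t 4.4 at [ 0.5447 -0.2854  0.3969] [-3.141e+00 -3.000e-03  2.081e+00] q6 -1.11 F [-0.9 -0.7 -1.5] gap 0.155
[-0.001, -0.002, 0.39, -0.55, -0.405, 0.483]
```

>>> move_arm --pt "0 0 0.08 -0.11 -0.081 0.04 1" --pt "0 0 0.16 -0.22 -0.162 0.08 1" --pt "0 0 0.24 -0.33 -0.243 0.12 1" --pt "0 0 0.32 -0.44 -0.324 0.16 1" --pt "0 0 0.39 -0.55 -0.405 0.2 1"

```text
time: 4.78
tool_pos: [0.5284, -0.4209, 0.3562]
tcp_rot: [-3.14, -0.002, 1.672]
wrist_force: [-0.5, 1.4, -2.0]
finger_gap: 0.157
```

>>> move_arm --pt "0 0 0 0 0 0 1" --pt "0 0 0 0 0 0 1" --pt "0 0 0 0 0 0 1" --pt "0 0 0 0 0 0 1" --pt "0 0 0 0 0 0 1"

```text
time: 5.2
tool_pos: [0.5294, -0.4186, 0.3578]
tcp_rot: [-3.141, -0.001, 1.678]
wrist_force: [-0.3, -0.7, -1.6]
finger_gap: 0.154
```

```bash
python3 go.py .5275 -.4208 .25 1.672;python3 -c "
from h import *
cap('wrist','w2');cap('top','t2')"
```

```text
t 5.2 at [ 0.5294 -0.4186  0.3578] [-3.141e+00 -1.000e-03  1.678e+00] q6 -0.89 F [-0.3 -0.7 -1.6] gap 0.154
[-0.0, -0.001, 0.006, -0.01, -0.011, 0.539]
```

View pics/w2.png

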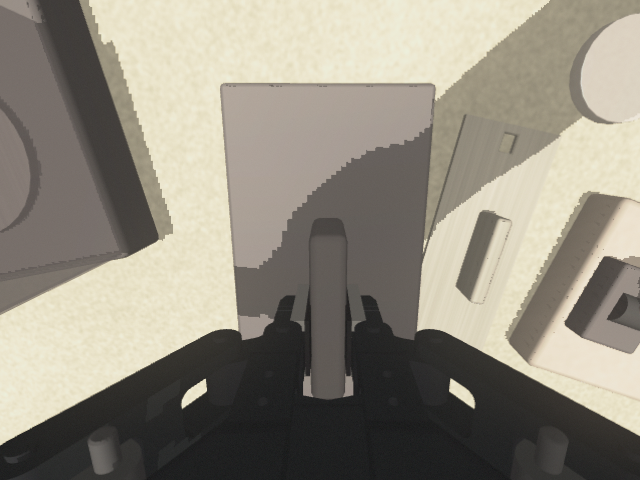

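View pics/t2.png

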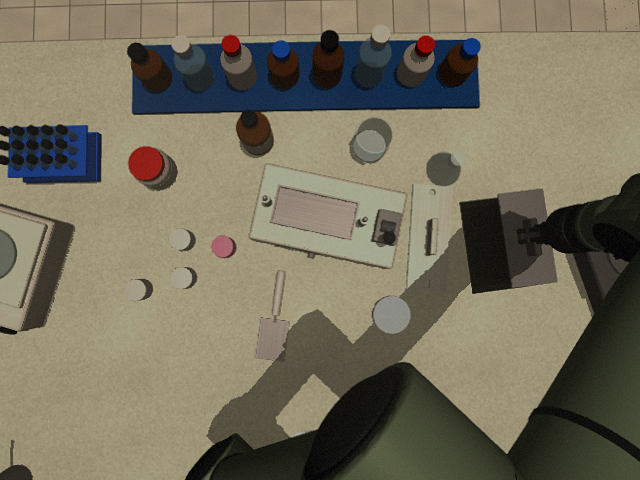

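The wrist view shows the cover level in the grip, with its far slab edge at row 85 and corners at (221,85) and (434,85). The rest of the scene is unchanged. I'll measure the grip offset.

```bash
python3 - <<'E'
from h import *
c=np.load('pics/w2.npz'); z=.3578-.193+.011
q=onz(c,[(221,85),(434.5,85)],z); print(q,np.hypot(*(q[1]-q[0])[:2]))
d=q[1]-q[0]; a=np.arctan2(d[1],d[0]);print(a, 'cover y ang',a+np.pi/2)
m=q.mean(0); 
for s in(1,-1):
    n=s*np.array([-np.sin(a),np.cos(a)]); print('centre',m[:2]+n*.091)
print(.521-np.array([0,0]))
E
```

```text
[[ 0.44122078 -0.47186294  0.1758    ]
 [ 0.43178564 -0.38507036  0.1758    ]] 0.08730391621634384
1.6790801689196042 cover y ang 3.249876495714501
centre [ 0.3460362  -0.43830123]
centre [ 0.52697023 -0.41863206]
[0.521 0.521]
```

```bash
python3 go.py .5255 -.4212 .197 1.672
```

```text
t 5.3 at [ 0.5295 -0.4188  0.3579] [-3.141e+00 -1.000e-03  1.678e+00] q6 -0.89 F [-0.7 -0.3 -1.8] gap 0.154
[-0.0, -0.001, 0.006, -0.01, -0.021, 0.805]
```

>>> move_arm --pt "0 0 0.006 -0.01 -0.021 0.15 1" --pt "0 0 0.006 -0.01 -0.021 0.3 1" --pt "0 0 0.006 -0.01 -0.021 0.45 1" --pt "0 0 0.006 -0.01 -0.021 0.55 1" --pt "0 0 0.006 -0.01 -0.021 0.65 1"

```text
time: 5.72
tool_pos: [0.5249, -0.4211, 0.2261]
tcp_rot: [-3.14, -0.002, 1.671]
wrist_force: [-0.1, -0.1, -2.2]
finger_gap: 0.15
```

>>> move_arm --pt "0 0 0 0 0 0.04 1" --pt "0 0 0 0 0 0.08 1" --pt "0 0 0 0 0 0.11 1" --pt "0 0 0 0 0 0.13 1" --pt "0 0 0 0 0 0.13 1"

```text
time: 6.13
tool_pos: [0.5251, -0.422, 0.2015]
tcp_rot: [-3.141, -0.001, 1.67]
wrist_force: [0.0, 0.1, -1.4]
finger_gap: 0.155
```

```bash
python3 go.py .5255 -.4212 .197 1.672
```

```text
t 6.1 at [ 0.5251 -0.422   0.2015] [-3.141e+00 -1.000e-03  1.670e+00] q6 -0.89 F [ 0.   0.1 -1.4] gap 0.155
[-0.0, -0.001, -0.001, 0.004, 0.002, 0.022]
```

>>> move_arm --pt "0 0 0 0 0 0.01 1" --pt "0 0 0 0 0 0.018 1" --pt "0 0 0 0 0 0.024 1" --pt "0 0 0 0 0 0.026 1" --pt "0 0 0 0 0 0.026 1"

```text
time: 6.55
tool_pos: [0.525, -0.4221, 0.1963]
tcp_rot: [-3.141, -0.001, 1.67]
wrist_force: [0.4, -0.7, -0.9]
finger_gap: 0.159
```

>>> move_arm --pt "0 0 0 0 0 0 0" --pt "0 0 0 0 0 0 0" --pt "0 0 0 0 0 0 -0.3" --pt "0 0 0 0 0 0 -0.3" --pt "0 0 0 0 0 0 -0.3"

```text
time: 6.97
tool_pos: [0.525, -0.4221, 0.1964]
tcp_rot: [-3.141, -0.001, 1.67]
wrist_force: [0.2, 0.2, -1.6]
finger_gap: 0.65
```

Released. Next I go up and move towards the jars at about 0.40 high.

>>> move_arm --pt "0 0 0 0 0 -0.2 -0.3" --pt "0 0 0 0 0 -0.4 -0.3" --pt "0 0 0 0 0 -0.6 -0.3" --pt "0 0 0 0 0 -0.8 -0.3" --pt "0 0 0 0 0 -1 -0.3"

```text
time: 7.38
tool_pos: [0.5249, -0.4219, 0.3983]
tcp_rot: [-3.141, -0.001, 1.67]
wrist_force: [0.4, -0.1, -0.1]
finger_gap: 0.647
```

```bash
python3 go.py .52 .12 .40 2.269; python3 -c "
from h import *
cap('wrist','w3')"
```

```text
t 7.4 at [ 0.5249 -0.4219  0.3983] [-3.141e+00 -1.000e-03  1.670e+00] q6 -0.89 F [ 0.4 -0.1 -0.1] gap 0.647
[-0.0, -0.0, -0.191, 0.9, 0.082, -0.002]
[-0.0, -0.0, -0.191, 0.866, 0.258, -0.002]
[-0.0, -0.0, -0.191, 0.797, 0.425, -0.003]
```

View pics/w3.png

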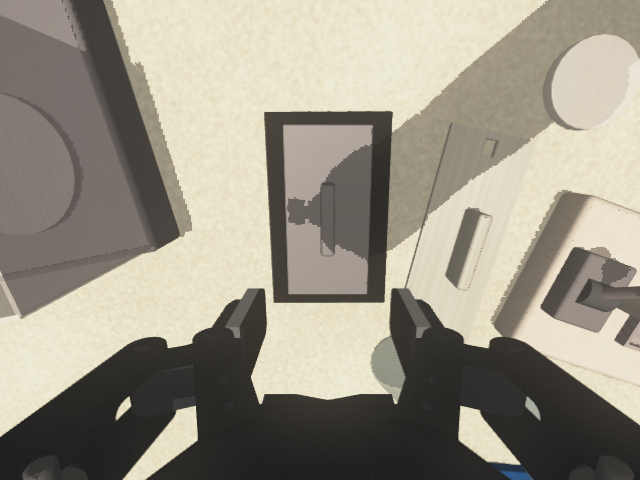

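The cover lies flat and centred on the mat, slab at (328,205) inside the mat outline (265–392, 112–302). Next, the jars.

>>> move_arm --pt "0 0 -0.19 0.9 0.082 0 -1" --pt "0 0 -0.19 0.9 0.082 0 -1" --pt "0 0 -0.19 0.9 0.082 0 -1" --pt "0 0 -0.19 0.9 0.082 0 -1" --pt "0 0 -0.19 0.9 0.082 0 -1"

```text
time: 7.85
tool_pos: [0.5228, -0.2367, 0.3964]
tcp_rot: [-3.141, -0.004, 1.873]
wrist_force: [-0.5, 0.2, 0.2]
finger_gap: 1.001
```

>>> move_arm --pt "0 0 -0.19 0.866 0.258 0 -1" --pt "0 0 -0.19 0.866 0.258 0 -1" --pt "0 0 -0.19 0.866 0.258 0 -1" --pt "0 0 -0.19 0.866 0.258 0 -1" --pt "0 0 -0.19 0.866 0.258 0 -1"

```text
time: 8.27
tool_pos: [0.5212, -0.0566, 0.3966]
tcp_rot: [3.141, -0.003, 2.073]
wrist_force: [-0.5, 0.5, 0.5]
finger_gap: 1.002
```

>>> move_arm --pt "0 0 -0.19 0.797 0.425 0 -1" --pt "0 0 -0.19 0.797 0.425 0 -1" --pt "0 0 -0.19 0.797 0.425 0 -1" --pt "0 0 -0.19 0.797 0.425 0 -1" --pt "0 0 -0.19 0.797 0.425 0 -1"

```text
time: 8.68
tool_pos: [0.5201, 0.1241, 0.3968]
tcp_rot: [3.14, -0.002, 2.272]
wrist_force: [-0.0, -0.2, -0.4]
finger_gap: 1.005
```

```bash
python3 go.py .545 .28 .40 2.269; python3 -c "
from h import *
cap('top','t4');cap('scene','s4')"
```

```text
t 8.7 at [0.5201 0.1241 0.3968] [ 3.140e+00 -2.000e-03  2.272e+00] q6 -0.61 F [-0.  -0.2 -0.4] gap 1.005
[0.002, -0.002, 0.003, 0.516, 0.598, -0.014]
```

View pics/t4.png

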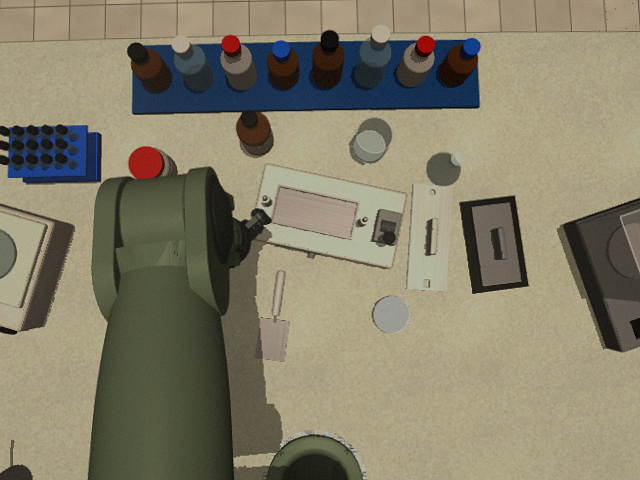

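View pics/s4.png

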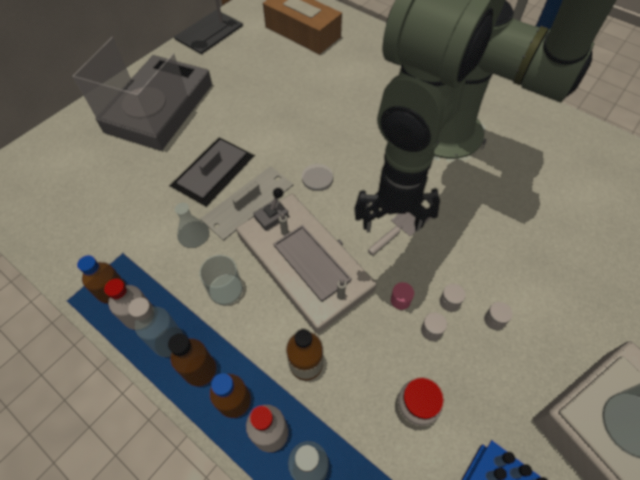

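The tray is empty, and the jars sit unmoved in the scene view at (453,296), (434,324) and (499,314). Going above jar A at (0.545, 0.28).

>>> move_arm --pt "0 0 0 0.516 0.598 0 -1" --pt "0 0 0 0.516 0.598 0 -1" --pt "0 0 0 0.516 0.598 0 -1" --pt "0 0 0 0.516 0.598 0 -1" --pt "0 0 0 0.516 0.598 0 -1"

```text
time: 9.2
tool_pos: [0.5471, 0.2794, 0.3964]
tcp_rot: [3.139, -0.002, 2.271]
wrist_force: [-0.9, -0.0, -0.6]
finger_gap: 0.998
```

>>> move_arm --pt "0 0 0 0 0 0.15 -1" --pt "0 0 0 0 0 0.3 -1" --pt "0 0 0 0 0 0.4 -1" --pt "0 0 0 0 0 0.4 -1" --pt "0 0 0 0 0 0.4 -1"

```text
time: 9.62
tool_pos: [0.5461, 0.2743, 0.316]
tcp_rot: [-3.139, -0.002, 2.266]
wrist_force: [0.4, -0.2, 0.8]
finger_gap: 0.997
```

```bash
python3 -c "
from h import *
cap('wrist','w5')"; python3 go.py .545 .28 .183 2.269
```

```text
t 9.7 at [0.5468 0.2748 0.3175] [ 3.141e+00 -1.000e-03  2.266e+00] q6 -0.35 F [-0.1 -0.2  0.7] gap 0.997
[0.0, -0.001, -0.003, 0.025, 0.01, 0.672]
```

View pics/w5.png

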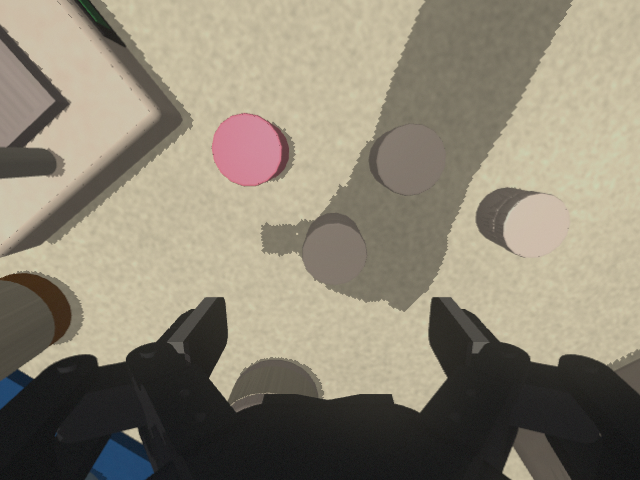

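The wrist view shows the jar tops at (335,254), (410,159) and (535,225), and the pink decoy at (249,149). I'll check positions against the top view.

```bash
python3 - <<'E'
from h import *
c=np.load('pics/w5.npz')
print(onz(c,[(335,254),(410,159),(535,225),(249,149)],.05).round(4))
E
python3 go.py .545 .2795 .183 2.269
```

```text
[[0.5449 0.2809 0.05  ]
 [0.4616 0.2767 0.05  ]
 [0.4379 0.3759 0.05  ]
 [0.5258 0.1896 0.05  ]]
t 9.7 at [0.5468 0.2748 0.3175] [ 3.141e+00 -1.000e-03  2.266e+00] q6 -0.35 F [-0.1 -0.2  0.7] gap 0.997
[0.0, -0.001, -0.003, 0.023, 0.008, 0.672]
```

```bash
python3 - <<'E'
from h import *
c=np.load('pics/top0.npz')
p=onz(c,[(146.5,163.5)],.095)[0];print(p,np.hypot(*(p[:2]-[.545,.28]))-.042)
E
```

```text
[0.70129709 0.33597414 0.095     ] 0.12401771985075222
```

Pot is 124 mm clear. Descending.

>>> move_arm --pt "0 0 0 0.023 0.008 0.15 -1" --pt "0 0 0 0.023 0.008 0.3 -1" --pt "0 0 0 0.023 0.008 0.45 -1" --pt "0 0 0 0.023 0.008 0.55 -1" --pt "0 0 0 0.023 0.008 0.6 -1"

```text
time: 10.08
tool_pos: [0.5445, 0.2799, 0.196]
tcp_rot: [-3.141, -0.001, 2.267]
wrist_force: [-1.4, -0.6, -0.5]
finger_gap: 1.001
```

```bash
python3 go.py .545 .2805 .183 2.269
```

```text
t 10.1 at [0.5445 0.2799 0.196 ] [-3.141e+00 -1.000e-03  2.267e+00] q6 -0.34 F [-1.4 -0.6 -0.5] gap 1.001
[-0.001, -0.001, -0.002, 0.0, 0.004, 0.065]
```

>>> move_arm --pt "0 0 0 0 0.003 0.05 -1" --pt "0 0 0 0 0.003 0.065 -1" --pt "0 0 0 0 0.003 0.065 -1" --pt "0 0 0 0 0.003 0.065 1" --pt "0 0 0 0 0.003 0.065 1" --newtons 40

```text
time: 10.5
tool_pos: [0.5455, 0.2812, 0.1853]
tcp_rot: [3.139, -0.0, 2.267]
wrist_force: [0.3, 0.4, -1.3]
finger_gap: 0.751
```

>>> move_arm --pt "0 0 0 0 0 0 1" --pt "0 0 0 0 0 0 1" --pt "0 0 0 0 0 0 1" --pt "0 0 0 0 0 0 1" --pt "0 0 0 0 0 0 1"

```text
time: 10.92
tool_pos: [0.5453, 0.2812, 0.1851]
tcp_rot: [3.139, -0.0, 2.267]
wrist_force: [-0.4, -1.7, 6.8]
finger_gap: 0.555
```

```bash
python3 go.py .545 .2805 .33 2.907
```

```text
t 10.9 at [0.5453 0.2812 0.1851] [ 3.139 -0.     2.267] q6 -0.34 F [-0.4 -1.7  6.8] gap 0.555
[0.001, 0.0, -0.305, -0.001, -0.001, -0.362]
[0.001, 0.0, -0.305, -0.0, -0.001, -0.362]
```

>>> move_arm --pt "0 0 0 0 0 -0.15 1" --pt "0 0 0 0 0 -0.35 1" --pt "0 0 0 0 0 -0.55 1" --pt "0 0 0 0 0 -0.75 1" --pt "0 0 0 0 0 -0.9 1"

```text
time: 11.33
tool_pos: [0.5449, 0.2809, 0.3673]
tcp_rot: [3.139, -0.0, 2.267]
wrist_force: [0.4, 1.1, -0.3]
finger_gap: 0.553
```

```bash
python3 go.py .5828 -.069 .37 2.907
```

```text
t 11.3 at [0.5449 0.2809 0.3673] [ 3.139 -0.     2.267] q6 -0.34 F [ 0.4  1.1 -0.3] gap 0.553
[0.001, 0.0, -0.305, -0.732, -0.488, -0.008]
[0.001, 0.0, -0.305, -0.541, -0.694, -0.008]
```

>>> move_arm --pt "0 0 -0.06 -0.146 -0.098 0 1" --pt "0 0 -0.12 -0.293 -0.195 0 1" --pt "0 0 -0.18 -0.44 -0.293 0 1" --pt "0 0 -0.24 -0.586 -0.39 0 1" --pt "0 0 -0.305 -0.732 -0.488 0 1"

```text
time: 11.75
tool_pos: [0.5635, 0.1045, 0.3637]
tcp_rot: [3.141, -0.001, 2.59]
wrist_force: [0.6, -0.7, -1.2]
finger_gap: 0.551
```

>>> move_arm --pt "0 0 -0.06 -0.108 -0.139 0 1" --pt "0 0 -0.12 -0.216 -0.278 0 1" --pt "0 0 -0.18 -0.325 -0.416 0 1" --pt "0 0 -0.24 -0.433 -0.555 0 1" --pt "0 0 -0.305 -0.541 -0.694 0 1"

```text
time: 12.17
tool_pos: [0.5824, -0.0708, 0.3634]
tcp_rot: [3.141, -0.001, 2.909]
wrist_force: [1.0, 1.0, -0.5]
finger_gap: 0.551
```

>>> move_arm --pt "0 0 0 0 0 0 1" --pt "0 0 0 0 0 0 1" --pt "0 0 0 0 0 0 1" --pt "0 0 0 0 0 0 1" --pt "0 0 0 0 0 0 1"

```text
time: 12.58
tool_pos: [0.5825, -0.0677, 0.3634]
tcp_rot: [3.141, -0.001, 2.908]
wrist_force: [-0.3, 0.4, -1.3]
finger_gap: 0.552
```

```bash
python3 go.py .5828 -.069 .25 2.907; python3 -c "
from h import *
cap('wrist','w6');cap('top','t6')"
```

```text
t 12.6 at [ 0.5825 -0.0677  0.3634] [ 3.141e+00 -1.000e-03  2.908e+00] q6 -1.58 F [-0.3  0.4 -1.3] gap 0.552
[0.001, -0.001, 0.001, -0.004, -0.006, 0.567]
```

View pics/w6.png

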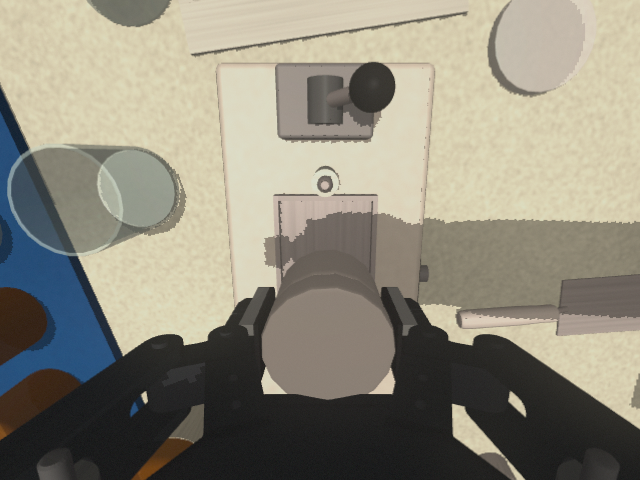

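View pics/t6.png

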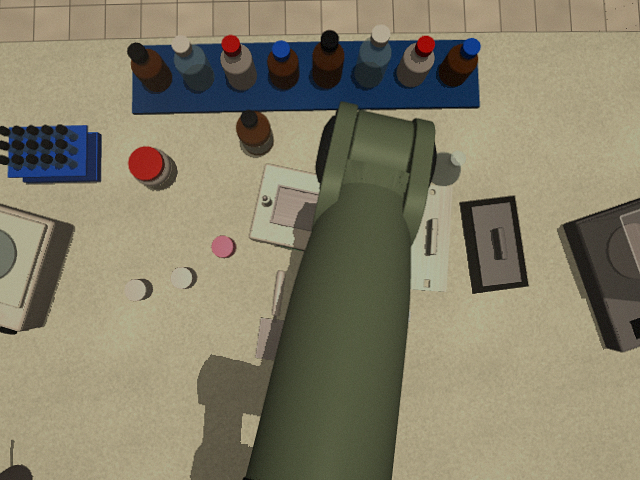

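Jar held upright; the tray (columns 282–373) is centred under the jar (col 328). The remaining jars are unmoved. Descending.

>>> move_arm --pt "0 0 0 -0.004 -0.006 0.12 1" --pt "0 0 0 -0.004 -0.006 0.25 1" --pt "0 0 0 -0.004 -0.006 0.38 1" --pt "0 0 0 -0.004 -0.006 0.48 1" --pt "0 0 0 -0.004 -0.006 0.55 1"

```text
time: 13.1
tool_pos: [0.5823, -0.0693, 0.2513]
tcp_rot: [3.141, -0.003, 2.907]
wrist_force: [0.4, 0.7, -1.5]
finger_gap: 0.552
```

```bash
python3 go.py .5828 -.069 .240 2.907; python3 -c "
from h import *
c=np.load('pics/w6.npz');print(onz(c,[(325,184)],.126))"
```

```text
t 13.1 at [ 0.5823 -0.0693  0.2513] [ 3.141e+00 -3.000e-03  2.907e+00] q6 -1.58 F [ 0.4  0.7 -1.5] gap 0.552
[0.001, -0.003, 0.0, -0.002, 0.002, 0.057]
[[ 0.57254348 -0.11509235  0.126     ]]
```

>>> move_arm --pt "0 0 0 -0.002 0.002 0.02 1" --pt "0 0 0 -0.002 0.002 0.04 1" --pt "0 0 0 -0.002 0.002 0.055 1" --pt "0 0 0 -0.002 0.002 0.06 1" --pt "0 0 0 -0.002 0.002 0.06 1"

```text
time: 13.52
tool_pos: [0.584, -0.07, 0.2422]
tcp_rot: [3.141, 0.0, 2.906]
wrist_force: [0.4, 0.5, -1.0]
finger_gap: 0.551
```

>>> move_arm --pt "0 0 0 0 0 0 -0.4" --pt "0 0 0 0 0 0 -0.4" --pt "0 0 0 0 0 0 -0.4" --pt "0 0 0 0 0 0 -0.4" --pt "0 0 0 0 0 0 -0.4"

```text
time: 13.93
tool_pos: [0.5837, -0.0701, 0.2418]
tcp_rot: [3.141, -0.0, 2.906]
wrist_force: [-0.0, 0.2, -1.4]
finger_gap: 0.697
```

>>> move_arm --pt "0 0 0 0 0 -0.2 -0.6" --pt "0 0 0 0 0 -0.4 -1" --pt "0 0 0 0 0 -0.6 -1" --pt "0 0 0 0 0 -0.7 -1" --pt "0 0 0 0 0 -0.7 -1"

```text
time: 14.35
tool_pos: [0.5853, -0.0706, 0.3875]
tcp_rot: [3.141, 0.009, 2.906]
wrist_force: [0.4, -0.2, 1.1]
finger_gap: 0.997
```

```bash
python3 go.py .4615 .277 .33 2.907;python3 -c "
from h import *
cap('wrist','w7')"
```

```text
t 14.3 at [ 0.5853 -0.0706  0.3875] [3.141 0.009 2.906] q6 -1.58 F [ 0.4 -0.2  1.1] gap 0.997
[0.0, 0.004, -0.0, 0.505, 0.773, 0.14]
[0.0, 0.004, -0.0, 0.504, 0.773, 0.142]
```

View pics/w7.png

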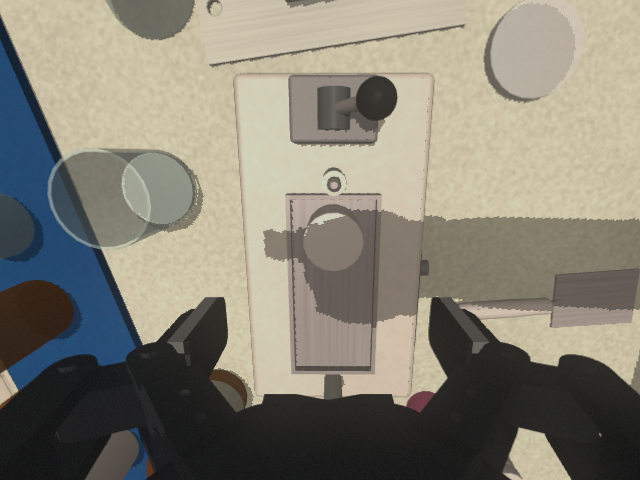

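Jar A stands upright in the tray at (334,240). Next is jar B at (0.4615, 0.277), with the same yaw as the tray.

>>> move_arm --pt "0 0 0 0.505 0.773 0 -1" --pt "0 0 0 0.505 0.773 0 -1" --pt "0 0 0 0.505 0.773 0 -1" --pt "0 0 0 0.505 0.773 0 -1" --pt "0 0 0 0.505 0.773 0 -1"

```text
time: 14.82
tool_pos: [0.5189, 0.1071, 0.3798]
tcp_rot: [3.141, -0.006, 2.909]
wrist_force: [0.0, -0.6, -0.2]
finger_gap: 0.996
```

>>> move_arm --pt "0 0 0 0.505 0.773 0.14 -1" --pt "0 0 0 0.505 0.773 0.3 -1" --pt "0 0 0 0.505 0.773 0.3 -1" --pt "0 0 0 0.505 0.773 0.3 -1" --pt "0 0 0 0.505 0.773 0.3 -1"

```text
time: 15.23
tool_pos: [0.4568, 0.2798, 0.319]
tcp_rot: [-3.141, -0.005, 2.908]
wrist_force: [-0.1, -0.4, -0.5]
finger_gap: 1.0
```

```bash
python3 -c "
from h import *
cap('wrist','w8')";python3 go.py .4615 .277 .185 2.907
```

```text
t 15.3 at [0.4552 0.2822 0.3174] [ 3.142 -0.008  2.912] q6 -0.93 F [-2.8  3.3  0.7] gap 0.998
[0.0, -0.008, 0.005, -0.042, -0.018, 0.662]
```

View pics/w8.png

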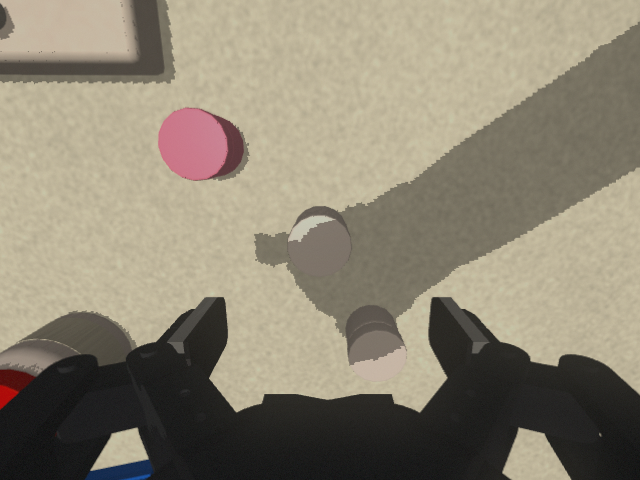

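```bash
python3 - <<'E'
from h import *
c=np.load('pics/w8.npz')
print(onz(c,[(320,247),(377,350),(193,144)],.05).round(4))
E
python3 go.py .4615 .277 .185 2.907
```

```text
[[0.4608 0.2781 0.05  ]
 [0.4368 0.3714 0.05  ]
 [0.5269 0.1885 0.05  ]]
t 15.3 at [0.4552 0.2822 0.3174] [ 3.142 -0.008  2.912] q6 -0.93 F [-2.8  3.3  0.7] gap 0.998
[0.0, -0.008, 0.005, -0.042, -0.018, 0.662]
```

Both are unmoved. The wrist view has B at (320,247), which is (0.461, 0.278). Descending.

>>> move_arm --pt "0 -0.008 0.004 -0.038 -0.018 0.15 -1" --pt "0 -0.008 0.004 -0.038 -0.018 0.3 -1" --pt "0 -0.008 0.004 -0.038 -0.018 0.45 -1" --pt "0 -0.008 0.004 -0.038 -0.018 0.52 -1" --pt "0 -0.008 0.004 -0.038 -0.018 0.55 -1"

```text
time: 15.7
tool_pos: [0.4637, 0.2714, 0.2078]
tcp_rot: [-3.138, 0.002, 2.902]
wrist_force: [-0.1, 0.9, 0.1]
finger_gap: 1.003
```

```bash
python3 go.py .4612 .2775 .185 2.907
```

```text
t 15.7 at [0.4637 0.2714 0.2078] [-3.138e+00  2.000e-03  2.902e+00] q6 -0.94 F [-0.1  0.9  0.1] gap 1.003
[-0.004, 0.001, -0.005, 0.02, 0.027, 0.114]
```

>>> move_arm --pt "0 0 0 0.01 0.014 0.03 -1" --pt "0 0 0 0.01 0.014 0.03 -1" --pt "0 0 0 0.01 0.014 0.03 -1" --pt "0 0 0 0.01 0.014 0.03 -1" --pt "0 0 0 0.01 0.014 0.03 -1"

```text
time: 16.12
tool_pos: [0.4651, 0.2759, 0.2069]
tcp_rot: [3.14, 0.009, 2.902]
wrist_force: [-0.3, 0.5, 0.3]
finger_gap: 1.001
```

```bash
python3 go.py .4612 .2775 .185 2.907
```

```text
t 16.1 at [0.4651 0.2759 0.2069] [3.14  0.009 2.902] q6 -0.93 F [-0.3  0.5  0.3] gap 1.001
[0.002, 0.009, -0.005, 0.022, 0.003, 0.109]
```

>>> move_arm --pt "0 0.008 -0.005 0.02 0.003 0.06 -1" --pt "0 0.008 -0.005 0.02 0.003 0.11 -1" --pt "0 0.008 -0.005 0.02 0.003 0.11 -1" --pt "0 0.008 -0.005 0.02 0.003 0.11 -1" --pt "0 0.008 -0.005 0.02 0.003 0.11 1"

```text
time: 16.53
tool_pos: [0.4609, 0.2771, 0.1834]
tcp_rot: [3.141, -0.001, 2.907]
wrist_force: [-0.8, -0.3, 0.4]
finger_gap: 0.884
```

>>> move_arm --pt "0 0 0 0 0 0 1" --pt "0 0 0 0 0 0 1" --pt "0 0 0 0 0 0 1" --pt "0 0 0 0 0 0 1" --pt "0 0 0 0 0 0 1"

```text
time: 16.95
tool_pos: [0.4613, 0.2773, 0.1842]
tcp_rot: [3.14, -0.0, 2.907]
wrist_force: [0.0, -0.0, 3.0]
finger_gap: 0.555
```

```bash
python3 go.py .4612 .2775 .365 2.907
```

```text
t 16.9 at [0.4613 0.2773 0.1842] [ 3.14  -0.     2.907] q6 -0.93 F [ 0. -0.  3.] gap 0.555
[0.001, -0.0, -0.0, 0.001, 0.002, -0.904]
```

>>> move_arm --pt "0 0 0 0 0 -0.1 1" --pt "0 0 0 0 0 -0.3 1" --pt "0 0 0 0 0 -0.5 1" --pt "0 0 0 0 0 -0.7 1" --pt "0 0 0 0 0 -0.9 1"

```text
time: 17.37
tool_pos: [0.4606, 0.2768, 0.3653]
tcp_rot: [3.141, -0.002, 2.907]
wrist_force: [0.7, 0.8, -0.8]
finger_gap: 0.551
```

```bash
python3 go.py .5958 -.0145 .365 2.907
```

```text
t 17.4 at [0.4606 0.2768 0.3653] [ 3.141e+00 -2.000e-03  2.907e+00] q6 -0.93 F [ 0.7  0.8 -0.8] gap 0.551
[0.0, -0.001, 0.0, -0.498, -0.63, -0.0]
[0.0, -0.001, 0.0, -0.498, -0.63, 0.0]
```

>>> move_arm --pt "0 0 0 -0.1 -0.126 0 1" --pt "0 0 0 -0.2 -0.252 0 1" --pt "0 0 0 -0.3 -0.378 0 1" --pt "0 0 0 -0.4 -0.504 0 1" --pt "0 0 0 -0.5 -0.63 0 1"

```text
time: 17.78
tool_pos: [0.5292, 0.1299, 0.3635]
tcp_rot: [3.141, -0.001, 2.908]
wrist_force: [0.7, 0.8, -1.1]
finger_gap: 0.552
```

>>> move_arm --pt "0 0 0 -0.1 -0.126 0 1" --pt "0 0 0 -0.2 -0.252 0 1" --pt "0 0 0 -0.3 -0.378 0 1" --pt "0 0 0 -0.4 -0.504 0 1" --pt "0 0 0 -0.497 -0.63 0 1"

```text
time: 18.2
tool_pos: [0.5968, -0.016, 0.363]
tcp_rot: [3.141, -0.002, 2.907]
wrist_force: [0.8, -0.8, -0.8]
finger_gap: 0.552
```

>>> move_arm --pt "0 0 0 0 0 0.1 1" --pt "0 0 0 0 0 0.2 1" --pt "0 0 0 0 0 0.3 1" --pt "0 0 0 0 0 0.4 1" --pt "0 0 0 0 0 0.4 1"

```text
time: 18.62
tool_pos: [0.5944, -0.0143, 0.279]
tcp_rot: [3.142, -0.009, 2.907]
wrist_force: [-2.0, 0.8, -1.7]
finger_gap: 0.545
```

```bash
python3 go.py .5958 -.0145 .240 2.907
```

```text
t 18.6 at [ 0.5944 -0.0143  0.279 ] [ 3.142 -0.009  2.907] q6 -1.48 F [-2.   0.8 -1.7] gap 0.545
[0.0, -0.008, -0.0, -0.009, 0.0, 0.195]
```

>>> move_arm --pt "0 0 0 -0.004 0 0.05 1" --pt "0 0 0 -0.004 0 0.1 1" --pt "0 0 0 -0.004 0 0.14 1" --pt "0 0 0 -0.004 0 0.16 1" --pt "0 0 0 -0.004 0 0.16 1"

```text
time: 19.03
tool_pos: [0.5969, -0.0144, 0.2506]
tcp_rot: [3.141, -0.002, 2.907]
wrist_force: [-0.4, 0.1, -0.4]
finger_gap: 0.551
```

```bash
python3 go.py .5958 -.0145 .239 2.907
```

```text
t 19.0 at [ 0.5969 -0.0144  0.2506] [ 3.141e+00 -2.000e-03  2.907e+00] q6 -1.48 F [-0.4  0.1 -0.4] gap 0.551
[0.001, -0.002, 0.0, 0.005, -0.002, 0.058]
```

>>> move_arm --pt "0 0 0 0.004 0 0.02 1" --pt "0 0 0 0.004 0 0.04 1" --pt "0 0 0 0.004 0 0.055 1" --pt "0 0 0 0.004 0 0.06 1" --pt "0 0 0 0.004 0 0.06 1"

```text
time: 19.45
tool_pos: [0.5963, -0.0143, 0.2392]
tcp_rot: [3.141, -0.001, 2.907]
wrist_force: [-0.4, 0.1, -0.9]
finger_gap: 0.552
```

>>> move_arm --pt "0 0 0 0 0 0 -0.4" --pt "0 0 0 0 0 0 -0.4" --pt "0 0 0 0 0 0 -0.4" --pt "0 0 0 0 0 0 -0.4" --pt "0 0 0 0 0 0 -0.4"

```text
time: 19.87
tool_pos: [0.5966, -0.0143, 0.2397]
tcp_rot: [3.141, -0.0, 2.907]
wrist_force: [-0.3, 0.2, 0.4]
finger_gap: 0.702
```

>>> move_arm --pt "0 0 0 0 0 -0.2 -0.6" --pt "0 0 0 0 0 -0.4 -1" --pt "0 0 0 0 0 -0.6 -1" --pt "0 0 0 0 0 -0.7 -1" --pt "0 0 0 0 0 -0.7 -1"

```text
time: 20.28
tool_pos: [0.5982, -0.0146, 0.3856]
tcp_rot: [3.14, 0.009, 2.907]
wrist_force: [1.1, -0.1, -0.3]
finger_gap: 0.998
```

```bash
python3 go.py .4370 .375 .37 2.907 .195;python3 -c "
from h import *
cap('wrist','w9')
cap('top','t9')"
```

```text
t 20.3 at [ 0.5982 -0.0146  0.3856] [3.14  0.009 2.907] q6 -1.48 F [ 1.1 -0.1 -0.3] gap 0.998
[0.001, 0.003, 0.0, 0.412, 0.569, 0.023]
[0.001, 0.003, 0.0, 0.412, 0.569, 0.024]
[0.001, 0.003, 0.0, 0.412, 0.569, 0.025]
```

View pics/w9.png

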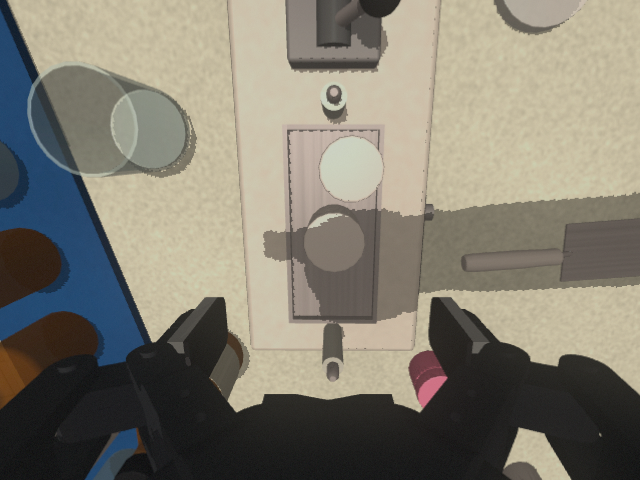

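View pics/t9.png

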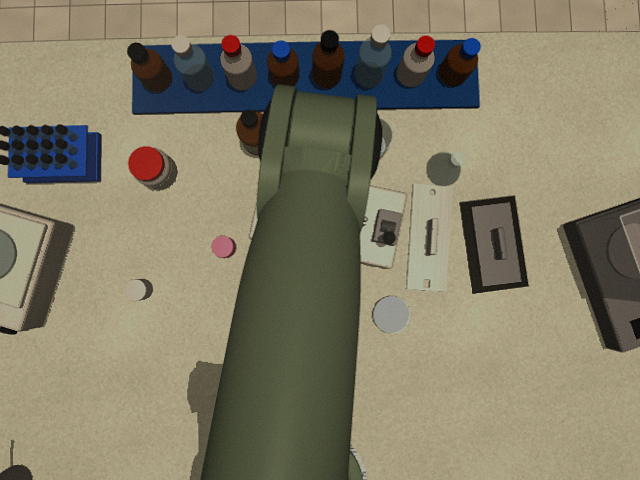

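Jar A has shifted since the last view: its top is now at (351,168), towards the robot-side tray wall, where it was centred before. I'll take a closer look.

```bash
python3 - <<'E'
from h import *
c=np.load('pics/w9.npz')
q=onz(c,[(351,168),(334,241)],.104);print(q)
y=-.235; M=np.array([[np.cos(y),np.sin(y)],[-np.sin(y),np.cos(y)]])
print('shaker frame',(q[:,:2]-[.5958,-.0145])@M.T)
t=onz(c,[(333,92),(333,370)],.126);print(t,t.mean(0))
im=cv2.imread('pics/w9.png');cv2.imwrite('pics/c9.png',cv2.resize(im[80:340,220:450],None,fx=2.3,fy=2.3,interpolation=cv2.INTER_CUBIC))
E
```

```text
[[ 0.5714193  -0.06549361  0.104     ]
 [ 0.59571777 -0.0152757   0.104     ]]
shaker frame [[-0.01183708 -0.05526889]
 [ 0.00010064 -0.00077352]]
[[ 0.57347205 -0.11435535  0.126     ]
 [ 0.61893081  0.08003589  0.126     ]] [ 0.59620143 -0.01715973  0.126     ]
```

View pics/c9.png

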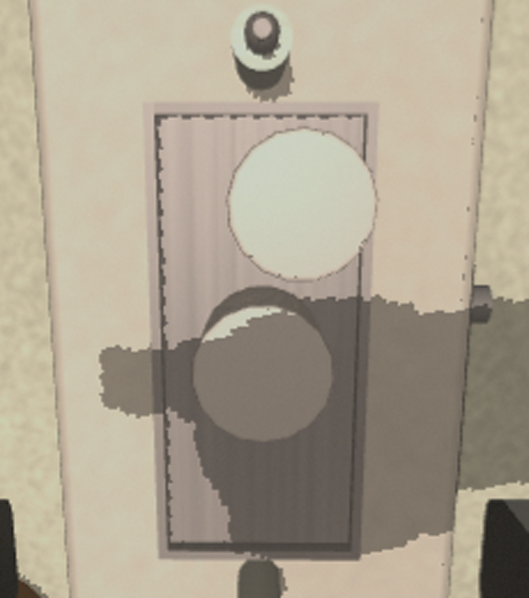

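```bash
python3 - <<'E'
from h import *
c=np.load('pics/w9.npz'); im=c['im']
hsv=cv2.cvtColor(im,cv2.COLOR_RGB2HSV); print(im[168,351],im[250,334],im[150,300],im[168,290])
g=im.astype(int).min(2)
m=((g>195)).astype(np.uint8); m[:,:300]=0;m[:, 400:]=0;m[:125]=0;m[210:]=0
cs,_=cv2.findContours(m,0,cv2.CHAIN_APPROX_NONE)
k=max(cs,key=cv2.contourArea); print(cv2.contourArea(k),cv2.boundingRect(k),cv2.fitEllipse(k))
for z in (.104,.108,.112):
    p=onz(c,k.reshape(-1,2),z)[:,:2]*1e4
    e=cv2.fitEllipse(p.astype(np.float32).reshape(-1,1,2)); print(z,np.array(e[0])/1e4,np.array(e[1])/1e4,e[2])
E
```

```text
[203 206 188] [128 118 109] [186 170 159] [176 161 150]Traceback (most recent call last):
  File "<stdin>", line 7, in <module>
ValueError: max() iterable argument is empty
```

```bash
python3 - <<'E'
from h import *
c=np.load('pics/w9.npz'); im=c['im']
def ana(m,box):
    M=np.zeros_like(m);x0,x1,y0,y1=box;M[y0:y1,x0:x1]=m[y0:y1,x0:x1]
    M=cv2.morphologyEx(M,cv2.MORPH_OPEN,np.ones((3,3)))
    cs,_=cv2.findContours(M,0,cv2.CHAIN_APPROX_NONE)
    k=max(cs,key=cv2.contourArea); print(cv2.contourArea(k),cv2.fitEllipse(k))
    for z in (.104,.110):
        p=onz(c,k.reshape(-1,2),z)[:,:2]*1e4
        e=cv2.fitEllipse(p.astype(np.float32).reshape(-1,1,2)); print(z,np.array(e[0])/1e4,np.array(e[1])/1e4,e[2])
g=im[:,:,1].astype(int)-im[:,:,0]
ana((g>-4).astype(np.uint8),(300,400,125,210))
v=im.astype(int).sum(2)
print([ (x,im[250,x].tolist()) for x in range(298,372,4)])
E
```

```text
2520.5 ((348.87860107421875, 165.15501403808594), (51.94740676879883, 62.32599639892578), 49.35918426513672)
0.104 [ 0.57266519 -0.06739508] [0.03705268 0.04413777] 113.3515396118164
0.11 [ 0.57291411 -0.06768408] [0.03616418 0.04307939] 113.35153198242188
[(298, [100, 93, 86]), (302, [99, 91, 86]), (306, [127, 117, 106]), (310, [130, 120, 108]), (314, [129, 119, 108]), (318, [129, 119, 108]), (322, [128, 118, 106]), (326, [129, 118, 107]), (330, [129, 118, 107]), (334, [128, 118, 109]), (338, [129, 118, 108]), (342, [127, 118, 107]), (346, [130, 119, 109]), (350, [128, 119, 107]), (354, [128, 118, 108]), (358, [128, 118, 106]), (362, [126, 115, 105]), (366, [98, 90, 84]), (370, [98, 90, 85])]
```

```bash
python3 - <<'E'
from h import *
c=np.load('pics/w9.npz')
P=np.array([(229,204),(377,204),(302,128),(302,280),(194,372),(332,372)],float); P=(P+.5)/2.3-.5+[220,80]
for z in (.104,.112):
    q=onz(c,P,z); print(z,[np.linalg.norm(q[i+1]-q[i]).round(4) for i in (0,2,4)])
E
```

```text
0.104 [np.float64(0.0464), np.float64(0.0466), np.float64(0.0459)]
0.112 [np.float64(0.0449), np.float64(0.0451), np.float64(0.0444)]
```

Jar A measures 46.4×46.6 mm at z = 0.104, the same as B at 45.9 mm. So it stands upright on the floor, just 12 mm towards the robot inside the tray, which is acceptable. It was the announced knock. Next, jar C.

>>> move_arm --pt "0 0 0 0.412 0.569 0 -1" --pt "0 0 0 0.412 0.569 0 -1" --pt "0 0 0 0.412 0.569 0 -1" --pt "0 0 0 0.412 0.569 0 -1" --pt "0 0 0 0.412 0.569 0 -1"

```text
time: 20.8
tool_pos: [0.5405, 0.1184, 0.3776]
tcp_rot: [3.141, -0.006, 2.912]
wrist_force: [0.1, 0.0, 0.6]
finger_gap: 1.002
```

>>> move_arm --pt "0 0 0 0.412 0.569 0 -1" --pt "0 0 0 0.412 0.569 0 -1" --pt "0 0 0 0.412 0.569 0 -1" --pt "0 0 0 0.412 0.569 0 -1" --pt "0 0 0 0.412 0.569 0 -1"

```text
time: 21.22
tool_pos: [0.4877, 0.2474, 0.3782]
tcp_rot: [-3.141, -0.004, 2.911]
wrist_force: [-0.4, 0.7, 0.5]
finger_gap: 0.998
```

>>> move_arm --pt "0 0 0 0.412 0.569 0.1 -1" --pt "0 0 0 0.412 0.569 0.2 -1" --pt "0 0 0 0.412 0.569 0.25 -1" --pt "0 0 0 0.412 0.569 0.25 -1" --pt "0 0 0 0.412 0.569 0.25 -1"

```text
time: 21.63
tool_pos: [0.4336, 0.3765, 0.3258]
tcp_rot: [-3.139, -0.006, 2.911]
wrist_force: [-0.4, -0.2, -0.6]
finger_gap: 1.0
```

```bash
python3 -c "
from h import *
cap('wrist','w10')
cap('top','t10')";python3 go.py .4370 .375 .185 2.907
```

```text
t 21.7 at [0.4356 0.3744 0.3282] [-3.139e+00 -2.000e-03  2.907e+00] q6 -0.75 F [ 0.3  0.1 -0.2] gap 1.001
[-0.002, -0.002, 0.0, -0.008, 0.006, 0.716]
```

View pics/w10.png

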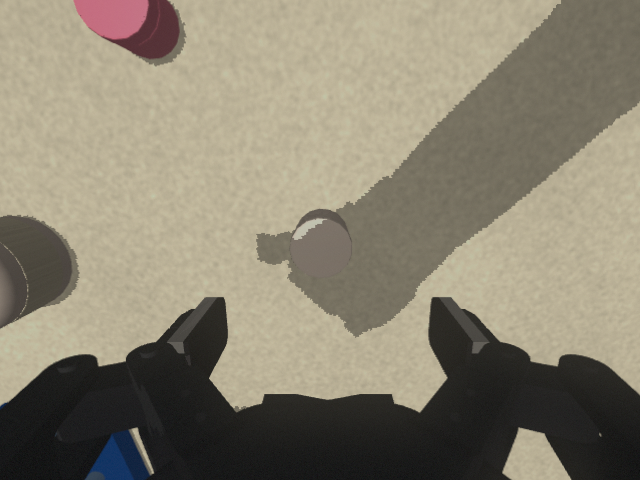

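View pics/t10.png

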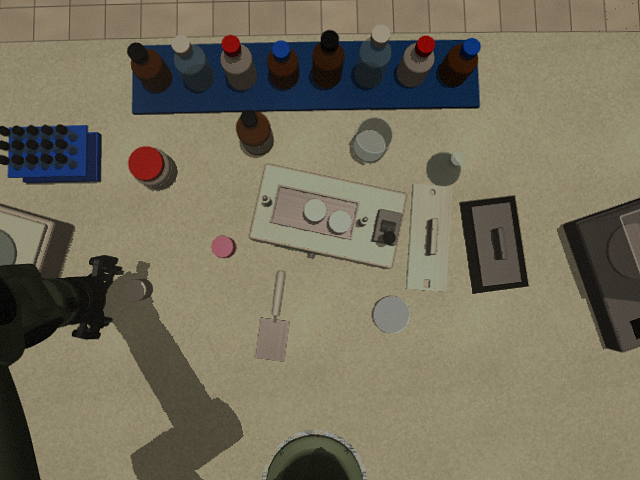

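The top view shows both jars upright in the tray, at (315,210) and (340,223), and the wrist view has jar C at (321,247).

```bash
python3 -c "
from h import *
print(onz(np.load('pics/w10.npz'),[(321,248)],.05))
q=onz(np.load('pics/t10.npz'),[(315.5,210),(340.5,222.5)],.104)
y=-.235; M=np.array([[np.cos(y),np.sin(y)],[-np.sin(y),np.cos(y)]])
print((q[:,:2]-[.5958,-.0145])@M.T)"; python3 go.py .4370 .375 .185 2.907
```

```text
[[0.43728325 0.37714508 0.05      ]]
[[-0.00090523 -0.00149347]
 [-0.01526561 -0.05722773]]
t 21.7 at [0.4356 0.3744 0.3282] [-3.139e+00 -2.000e-03  2.907e+00] q6 -0.75 F [ 0.3  0.1 -0.2] gap 1.001
[-0.002, -0.002, 0.0, -0.008, 0.006, 0.716]
```

>>> move_arm --pt "0 0 0 -0.006 0.01 0.15 -1" --pt "0 0 0 -0.006 0.01 0.3 -1" --pt "0 0 0 -0.006 0.01 0.45 -1" --pt "0 0 0 -0.006 0.01 0.56 -1" --pt "0 0 0 -0.006 0.01 0.6 -1"

```text
time: 22.15
tool_pos: [0.4372, 0.3741, 0.2068]
tcp_rot: [-3.138, -0.004, 2.904]
wrist_force: [-0.2, -0.0, -0.7]
finger_gap: 1.0
```

>>> move_arm --pt "0 0 0 0 0 0.03 -1" --pt "0 0 0 0 0 0.06 -1" --pt "0 0 0 0 0 0.06 -1" --pt "0 0 0 0 0 0.06 -1" --pt "0 0 0 0 0 0.06 -1"

```text
time: 22.57
tool_pos: [0.4376, 0.3772, 0.1992]
tcp_rot: [3.139, 0.001, 2.907]
wrist_force: [0.3, -0.2, -0.3]
finger_gap: 0.998
```

```bash
python3 go.py .4372 .376 .185 2.907
```

```text
t 22.6 at [0.4376 0.3772 0.1992] [3.139e+00 1.000e-03 2.907e+00] q6 -0.75 F [ 0.3 -0.2 -0.3] gap 0.998
[0.002, 0.001, -0.0, 0.001, -0.006, 0.071]
```

>>> move_arm --pt "0 0 0 0 -0.005 0.05 -1" --pt "0 0 0 0 -0.005 0.071 -1" --pt "0 0 0 0 -0.005 0.071 -1" --pt "0 0 0 0 -0.005 0.071 -1" --pt "0 0 0 0 -0.005 0.071 1"

```text
time: 22.98
tool_pos: [0.4366, 0.376, 0.1836]
tcp_rot: [3.141, -0.001, 2.907]
wrist_force: [-0.2, 0.2, -0.2]
finger_gap: 0.883
```

>>> move_arm --pt "0 0 0 0 0 0 1" --pt "0 0 0 0 0 0 1" --pt "0 0 0 0 0 0 1" --pt "0 0 0 0 0 0 1" --pt "0 0 0 0 0 0 1"

```text
time: 23.4
tool_pos: [0.4369, 0.3761, 0.1841]
tcp_rot: [3.14, -0.0, 2.907]
wrist_force: [-0.1, -0.2, 3.3]
finger_gap: 0.552
```

>>> move_arm --pt "0 0 0 0 0 0 1" --pt "0 0 0 0 0 -0.2 1" --pt "0 0 0 0 0 -0.4 1" --pt "0 0 0 0 0 -0.6 1" --pt "0 0 0 0 0 -0.75 1"

```text
time: 23.82
tool_pos: [0.4369, 0.3758, 0.3363]
tcp_rot: [3.14, 0.0, 2.907]
wrist_force: [0.4, 0.5, -1.0]
finger_gap: 0.55
```

```bash
python3 go.py .6088 .040 .365 2.907
```

```text
t 23.8 at [0.4369 0.3758 0.3363] [3.14  0.    2.907] q6 -0.75 F [ 0.4  0.5 -1. ] gap 0.550
[0.001, 0.0, 0.0, -0.613, -0.717, -0.073]
[0.001, 0.0, 0.0, -0.613, -0.717, -0.072]
```

>>> move_arm --pt "0 0 0 -0.122 -0.143 -0.03 1" --pt "0 0 0 -0.245 -0.287 -0.06 1" --pt "0 0 0 -0.368 -0.43 -0.08 1" --pt "0 0 0 -0.49 -0.574 -0.1 1" --pt "0 0 0 -0.613 -0.717 -0.145 1"

```text
time: 24.23
tool_pos: [0.5226, 0.2062, 0.3615]
tcp_rot: [-3.141, -0.003, 2.908]
wrist_force: [-0.4, -0.5, -1.3]
finger_gap: 0.551
```

>>> move_arm --pt "0 0 0 -0.122 -0.143 0 1" --pt "0 0 0 -0.245 -0.287 0 1" --pt "0 0 0 -0.368 -0.43 0 1" --pt "0 0 0 -0.49 -0.574 0 1" --pt "0 0 0 -0.613 -0.717 0 1"

```text
time: 24.65
tool_pos: [0.6089, 0.038, 0.3617]
tcp_rot: [3.141, -0.002, 2.907]
wrist_force: [1.1, -0.0, -1.6]
finger_gap: 0.552
```

>>> move_arm --pt "0 0 0 0 0 0 1" --pt "0 0 0 0 0 0.05 1" --pt "0 0 0 0 0 0.1 1" --pt "0 0 0 0 0 0.1 1" --pt "0 0 0 0 0 0.1 1"

```text
time: 25.07
tool_pos: [0.6075, 0.0412, 0.3406]
tcp_rot: [3.141, -0.005, 2.909]
wrist_force: [-0.4, -0.2, -0.8]
finger_gap: 0.548
```

```bash
python3 go.py .6088 .040 .240 2.907;python3 -c "
from h import *
cap('wrist','w11')"
```

```text
t 25.1 at [0.6075 0.0412 0.3406] [ 3.141 -0.005  2.909] q6 -1.39 F [-0.4 -0.2 -0.8] gap 0.548
[0.0, -0.004, 0.002, -0.01, -0.004, 0.503]
```

View pics/w11.png

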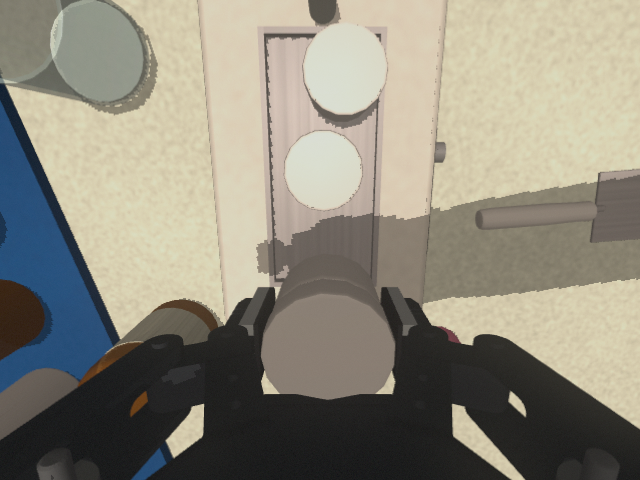

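```bash
python3 -c "
from h import *
q=onz(np.load('pics/t10.npz'),[(249,118)],.17)[0];print(q,np.hypot(*(q[:2]-[.609,.04]))-.036)"
```

```text
[0.76941398 0.11028255 0.17      ] 0.13913504093430262
```

>>> move_arm --pt "0 -0.003 0 -0.005 -0.004 0.1 1" --pt "0 -0.003 0 -0.005 -0.004 0.2 1" --pt "0 -0.003 0 -0.005 -0.004 0.3 1" --pt "0 -0.003 0 -0.005 -0.004 0.4 1" --pt "0 -0.003 0 -0.005 -0.004 0.44 1"

```text
time: 25.53
tool_pos: [0.6082, 0.04, 0.2521]
tcp_rot: [3.141, -0.001, 2.909]
wrist_force: [-0.8, -0.5, -1.1]
finger_gap: 0.552
```

```bash
python3 go.py .6088 .040 .239 2.907
```

```text
t 25.5 at [0.6082 0.04   0.2521] [ 3.141e+00 -1.000e-03  2.909e+00] q6 -1.39 F [-0.8 -0.5 -1.1] gap 0.552
[0.0, -0.001, 0.002, -0.003, 0.001, 0.065]
```

>>> move_arm --pt "0 0 0 0 0 0.02 1" --pt "0 0 0 0 0 0.04 1" --pt "0 0 0 0 0 0.055 1" --pt "0 0 0 0 0 0.065 1" --pt "0 0 0 0 0 0.065 1"

```text
time: 25.95
tool_pos: [0.6097, 0.039, 0.2417]
tcp_rot: [3.141, 0.003, 2.907]
wrist_force: [0.5, -0.1, -1.3]
finger_gap: 0.547
```

>>> move_arm --pt "0 0 0 0 0 0 -0.4" --pt "0 0 0 0 0 0 -0.4" --pt "0 0 0 0 0 0 -0.4" --pt "0 0 0 0 0 0 -0.4" --pt "0 0 0 0 0 0 -0.4"

```text
time: 26.37
tool_pos: [0.6095, 0.0389, 0.2416]
tcp_rot: [3.141, 0.003, 2.907]
wrist_force: [0.6, 0.9, -0.3]
finger_gap: 0.7
```

>>> move_arm --pt "0 0 0 0 0 -0.2 -0.6" --pt "0 0 0 0 0 -0.4 -1" --pt "0 0 0 0 0 -0.6 -1" --pt "0 0 0 0 0 -0.7 -1" --pt "0 0 0 0 0 -0.7 -1"

```text
time: 26.78
tool_pos: [0.6107, 0.0389, 0.3876]
tcp_rot: [3.139, 0.012, 2.907]
wrist_force: [0.3, 0.3, -0.5]
finger_gap: 1.001
```

```bash
python3 go.py .539 -.274 .38 1.476;python3 -c "
from h import *
cap('wrist','w12')"
```

```text
t 26.8 at [0.6107 0.0389 0.3876] [3.139 0.012 2.907] q6 -1.39 F [ 0.3  0.3 -0.5] gap 1.001
[0.003, 0.003, 0.456, -0.005, -0.535, 0.011]
[0.003, 0.003, 0.456, -0.25, -0.473, 0.013]
[0.003, 0.003, 0.456, -0.439, -0.305, 0.013]
```

View pics/w12.png

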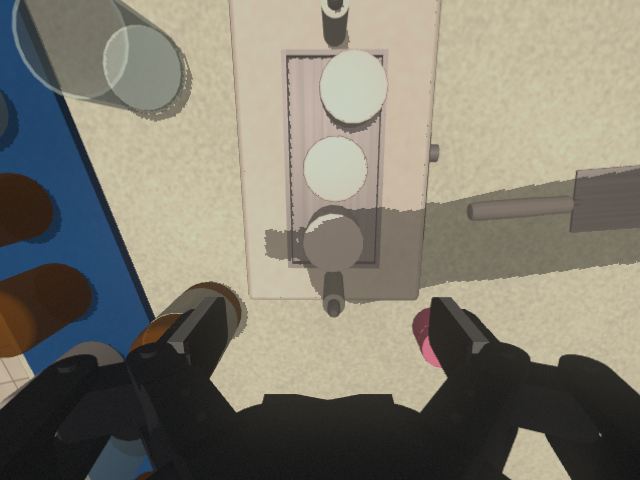

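All three jars stand in the tray, at (353,88), (335,168) and (333,242). Now the plate.

>>> move_arm --pt "0 0 0.456 -0.005 -0.535 0 -1" --pt "0 0 0.456 -0.005 -0.535 0 -1" --pt "0 0 0.456 -0.005 -0.535 0 -1" --pt "0 0 0.456 -0.005 -0.535 0 -1" --pt "0 0 0.456 -0.005 -0.535 0 -1"

```text
time: 27.25
tool_pos: [0.5844, -0.0669, 0.3794]
tcp_rot: [3.141, -0.001, 2.425]
wrist_force: [0.7, 0.8, 0.0]
finger_gap: 0.999
```

>>> move_arm --pt "0 0 0.456 -0.25 -0.473 0 -1" --pt "0 0 0.456 -0.25 -0.473 0 -1" --pt "0 0 0.456 -0.25 -0.473 0 -1" --pt "0 0 0.456 -0.25 -0.473 0 -1" --pt "0 0 0.456 -0.25 -0.473 0 -1"

```text
time: 27.67
tool_pos: [0.5608, -0.1704, 0.3798]
tcp_rot: [3.141, -0.001, 1.951]
wrist_force: [0.3, 0.6, 0.8]
finger_gap: 1.0
```

>>> move_arm --pt "0 0 0.456 -0.439 -0.305 0 -1" --pt "0 0 0.456 -0.439 -0.305 0 -1" --pt "0 0 0.456 -0.439 -0.305 0 -1" --pt "0 0 0.456 -0.439 -0.305 0 -1" --pt "0 0 0.456 -0.439 -0.305 0 -1"

```text
time: 28.08
tool_pos: [0.5373, -0.274, 0.38]
tcp_rot: [3.141, -0.002, 1.477]
wrist_force: [-0.3, -0.1, -0.9]
finger_gap: 1.001
```

>>> move_arm --pt "0 0 0 0 0 0 -1" --pt "0 0 0 0 0 0 -1" --pt "0 0 0 0 0 0 -1" --pt "0 0 0 0 0 0 -1" --pt "0 0 0 0 0 0 -1"

```text
time: 28.5
tool_pos: [0.5376, -0.2731, 0.3811]
tcp_rot: [3.139, -0.0, 1.477]
wrist_force: [0.2, 0.0, 0.4]
finger_gap: 1.001
```

```bash
python3 -c "
from h import *
cap('wrist','w13')";python3 go.py .539 -.274 .19 1.476
```

```text
t 28.6 at [ 0.5375 -0.2733  0.3811] [ 3.139 -0.     1.476] q6 -0.50 F [-0.7  0.3  0.9] gap 0.997
[0.001, -0.0, 0.0, -0.002, 0.003, 0.478]
[0.001, -0.0, 0.0, -0.002, 0.003, 0.478]
```

View pics/w13.png

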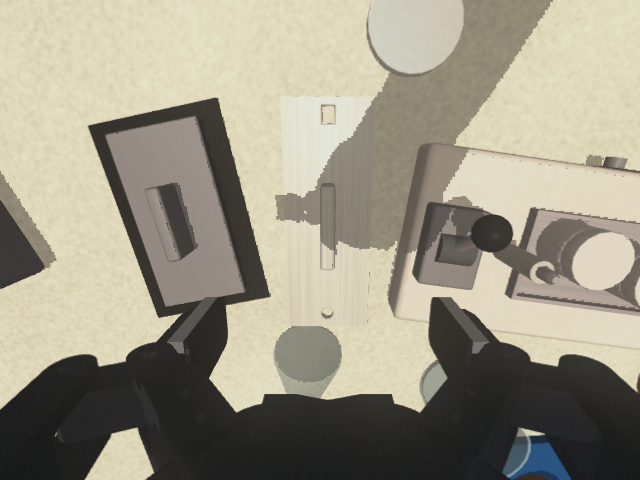

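```bash
python3 -c "
from h import *
c=np.load('pics/w13.npz')
h=onz(c,[(328,114),(327,312.5)],.004);print(h,h.mean(0),np.linalg.norm(h[0]-h[1]),np.arctan2(*(h[0]-h[1])[[1,0]]))
print(onz(c,[(328,184),(328,269)],.046))"
```

```text
[[ 0.43625317 -0.26291939  0.004     ]
 [ 0.64383675 -0.28342097  0.004     ]] [ 0.54004496 -0.27317018  0.004     ] 0.20859352784543264 3.0431488994896947
[[ 0.49843073 -0.26882047  0.046     ]
 [ 0.57784884 -0.276233    0.046     ]]
```

The hole distance is 208.6 mm and the rib is 79.8 mm long, and both views agree: centre (0.5395, -0.2735), yaw 1.474.

>>> move_arm --pt "0 0 0.002 0 0.01 0.18 -1" --pt "0 0 0.002 0 0.01 0.36 -1" --pt "0 0 0.002 0 0.01 0.54 -1" --pt "0 0 0.002 0 0.01 0.68 -1" --pt "0 0 0.002 0 0.01 0.8 -1"

```text
time: 28.97
tool_pos: [0.539, -0.2734, 0.2188]
tcp_rot: [3.141, -0.001, 1.473]
wrist_force: [-0.2, -0.4, -1.0]
finger_gap: 0.996
```

>>> move_arm --pt "0 0 0 0 0 0 -1" --pt "0 0 0 0 0 0.04 -1" --pt "0 0 0 0 0 0.08 -1" --pt "0 0 0 0 0 0.08 -1" --pt "0 0 0 0 0 0.08 -1"

```text
time: 29.38
tool_pos: [0.5401, -0.2743, 0.206]
tcp_rot: [3.138, 0.0, 1.473]
wrist_force: [0.1, 0.6, -1.3]
finger_gap: 0.996
```

```bash
python3 go.py .5395 -.2735 .19 1.474
```

```text
t 29.4 at [ 0.5401 -0.2743  0.206 ] [3.138 0.    1.473] q6 -0.49 F [ 0.1  0.6 -1.3] gap 0.996
[0.003, 0.0, -0.001, 0.004, -0.004, 0.08]
```

>>> move_arm --pt "0 0 0 0.004 -0.004 0.05 -1" --pt "0 0 0 0.004 -0.004 0.08 -1" --pt "0 0 0 0.004 -0.004 0.08 -1" --pt "0 0 0 0.004 -0.004 0.08 -1" --pt "0 0 0 0.004 -0.004 0.08 1" --newtons 80

```text
time: 29.8
tool_pos: [0.539, -0.2732, 0.1891]
tcp_rot: [3.139, -0.0, 1.472]
wrist_force: [-0.5, 0.1, 0.2]
finger_gap: 0.88
```

>>> move_arm --pt "0 0 0 0 0 0 1" --pt "0 0 0 0 0 0 1" --pt "0 0 0 0 0 0 1" --pt "0 0 0 0 0 0 1" --pt "0 0 0 0 0 0 1"

```text
time: 30.22
tool_pos: [0.5391, -0.2733, 0.1894]
tcp_rot: [3.139, 0.0, 1.472]
wrist_force: [-7.5, 4.3, 15.0]
finger_gap: 0.151
```

>>> move_arm --pt "0 0 0 0 0 0 1" --pt "0 0 0 0 0 0 1" --pt "0 0 0 0 0 0 1" --pt "0 0 0 0 0 0 1" --pt "0 0 0 0 0 0 1"

```text
time: 30.63
tool_pos: [0.5391, -0.2734, 0.1894]
tcp_rot: [3.139, 0.0, 1.472]
wrist_force: [-0.3, -0.1, 5.3]
finger_gap: 0.152
```

```bash
python3 go.py .5395 -.2735 .36 1.474
```

```text
t 30.6 at [ 0.5391 -0.2734  0.1894] [3.139 0.    1.472] q6 -0.49 F [-0.3 -0.1  5.3] gap 0.152
[0.002, 0.0, -0.002, -0.001, 0.004, -0.853]
```

>>> move_arm --pt "0 0 0 0 0 -0.15 1" --pt "0 0 0 0 0 -0.35 1" --pt "0 0 0 0 0 -0.55 1" --pt "0 0 0 0 0 -0.75 1" --pt "0 0 0 0 0 -0.95 1"

```text
time: 31.05
tool_pos: [0.538, -0.2725, 0.3794]
tcp_rot: [-3.141, -0.003, 1.473]
wrist_force: [1.3, -1.0, -5.2]
finger_gap: 0.151
```

```bash
python3 go.py .5958 -.0145 .385 2.907;python3 -c "
from h import *
cap('wrist','w14')"
```

```text
t 31.1 at [ 0.538  -0.2725  0.3794] [-3.141e+00 -3.000e-03  1.473e+00] q6 -0.49 F [ 1.3 -1.  -5.2] gap 0.151
[0.001, -0.001, -0.457, 0.437, 0.054, -0.008]
[0.001, -0.001, -0.457, 0.364, 0.249, -0.009]
[0.001, -0.001, -0.457, 0.208, 0.388, -0.009]
```

View pics/w14.png

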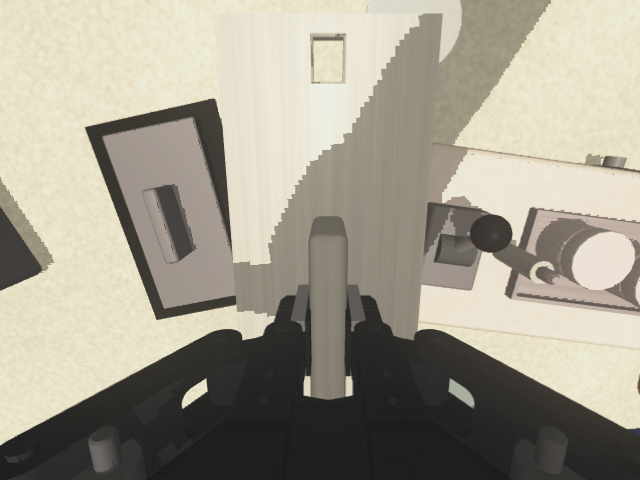

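Plate held level, slot at (328,58), far edge row 14. I'll get its pose in the tool frame.

```bash
python3 -c "
from h import *
c=np.load('pics/w14.npz'); T=np.array([.538,-.2725,.3794]);Rt=R.from_euler('xyz',[-3.141,-.003,1.473])
e,d=ray(c,[(328,58),(216,14),(442,14),(311,34),(345,34),(345,82),(311,82)])
e=Rt.inv().apply(e-T);d=Rt.inv().apply(d)
print((e+d*((.1834-e[2])/d[:,2])[:,None]).round(4))"
```

```text
[[ 0.     -0.1035  0.1834]
 [-0.0439 -0.119   0.1834]
 [ 0.0447 -0.119   0.1834]
 [-0.0067 -0.1121  0.1834]
 [ 0.0068 -0.1121  0.1834]
 [ 0.007  -0.0946  0.1834]
 [-0.007  -0.0946  0.1834]]
```

>>> move_arm --pt "0 0 -0.09 0.087 0.01 0 1" --pt "0 0 -0.18 0.175 0.02 0 1" --pt "0 0 -0.27 0.262 0.032 0 1" --pt "0 0 -0.36 0.35 0.043 0 1" --pt "0 0 -0.457 0.437 0.054 -0.02 1"

```text
time: 31.52
tool_pos: [0.5573, -0.186, 0.3807]
tcp_rot: [-3.141, -0.003, 1.956]
wrist_force: [0.2, -0.6, -5.0]
finger_gap: 0.155
```

>>> move_arm --pt "0 0 -0.09 0.073 0.05 0 1" --pt "0 0 -0.18 0.146 0.1 0 1" --pt "0 0 -0.27 0.218 0.15 0 1" --pt "0 0 -0.36 0.29 0.2 0 1" --pt "0 0 -0.457 0.364 0.249 -0.01 1"

```text
time: 31.93
tool_pos: [0.5767, -0.1, 0.3831]
tcp_rot: [3.141, -0.002, 2.434]
wrist_force: [0.3, -0.7, -3.9]
finger_gap: 0.15
```

>>> move_arm --pt "0 0 -0.09 0.042 0.078 0 1" --pt "0 0 -0.18 0.083 0.155 0 1" --pt "0 0 -0.27 0.125 0.233 0 1" --pt "0 0 -0.36 0.166 0.31 0 1" --pt "0 0 -0.457 0.208 0.388 0 1"

```text
time: 32.35
tool_pos: [0.596, -0.0141, 0.3834]
tcp_rot: [3.141, -0.001, 2.913]
wrist_force: [0.1, 0.1, -3.8]
finger_gap: 0.151
```

>>> move_arm --pt "0 0 0 0 0 0 1" --pt "0 0 0 0 0 0 1" --pt "0 0 0 0 0 0 1" --pt "0 0 0 0 0 0 1" --pt "0 0 0 0 0 0 1"

```text
time: 32.77
tool_pos: [0.5962, -0.016, 0.3849]
tcp_rot: [3.141, 0.002, 2.907]
wrist_force: [0.8, 1.1, -4.0]
finger_gap: 0.15
```

```bash
python3 go.py .5958 -.0145 .34 2.907;python3 -c "
from h import *
cap('wrist','w15');cap('scene','s15');cap('top','t15')"
```

```text
t 32.8 at [ 0.5962 -0.016   0.3849] [3.141e+00 2.000e-03 2.907e+00] q6 -1.49 F [ 0.8  1.1 -4. ] gap 0.150
[0.001, 0.001, -0.0, 0.004, 0.007, 0.224]
```

View pics/w15.png

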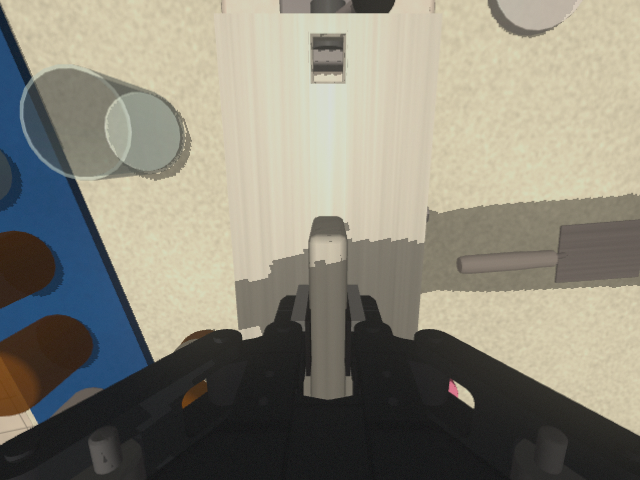

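View pics/s15.png

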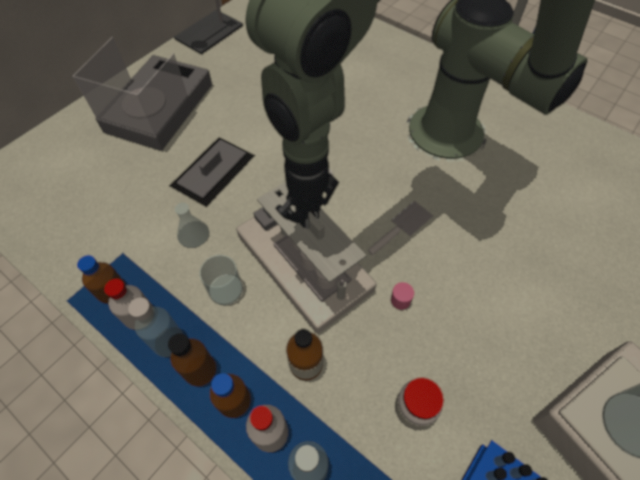

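The plate is centred in the grip: slot at tool (0, -0.104). I'll lower it to about 10 mm above the stud tips and look through the slot.

```bash
python3 go.py .5963 -.0135 .326 2.907
```

```text
t 32.9 at [ 0.5963 -0.0158  0.3852] [3.141e+00 2.000e-03 2.907e+00] q6 -1.49 F [-0.2 -0.5 -4.3] gap 0.147
[0.001, 0.002, -0.0, 0.003, 0.011, 0.296]
```

>>> move_arm --pt "0 0 0 0 0.009 0.06 1" --pt "0 0 0 0 0.009 0.12 1" --pt "0 0 0 0 0.009 0.18 1" --pt "0 0 0 0 0.009 0.24 1" --pt "0 0 0 0 0.009 0.28 1"

```text
time: 33.33
tool_pos: [0.5965, -0.0138, 0.3281]
tcp_rot: [3.141, 0.001, 2.908]
wrist_force: [-0.6, 0.3, -4.1]
finger_gap: 0.146
```

>>> move_arm --pt "0 0 0 0 0 0 1" --pt "0 0 0 0 0 0 1" --pt "0 0 0 0 0 0 1" --pt "0 0 0 0 0 0 1" --pt "0 0 0 0 0 0 1"

```text
time: 33.75
tool_pos: [0.5972, -0.0136, 0.3301]
tcp_rot: [3.141, 0.004, 2.908]
wrist_force: [0.1, -0.2, -3.7]
finger_gap: 0.153
```

```bash
python3 go.py .5963 -.0135 .316 2.907;python3 -c "
from h import *
im,c=cap('wrist','w16')
cv2.imwrite('pics/c16.png',cv2.resize(im[0:120,240:420,::-1],None,fx=4,fy=4,interpolation=cv2.INTER_CUBIC))
im,c=cap('scene','s16');cv2.imwrite('pics/cs16.png',cv2.resize(im[170:330,230:390,::-1],None,fx=3.5,fy=3.5,interpolation=cv2.INTER_CUBIC))"
```

```text
t 33.8 at [ 0.5972 -0.0136  0.3301] [3.141 0.004 2.908] q6 -1.48 F [ 0.1 -0.2 -3.7] gap 0.153
[0.001, 0.004, 0.001, 0.005, -0.001, 0.07]
```

View pics/c16.png

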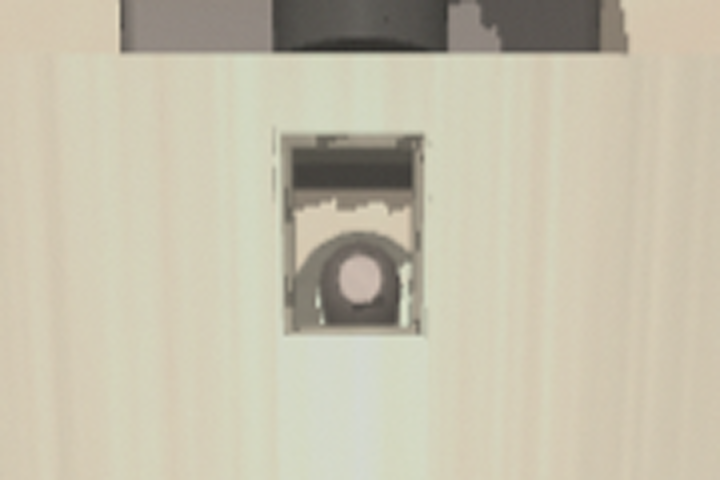

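View pics/cs16.png

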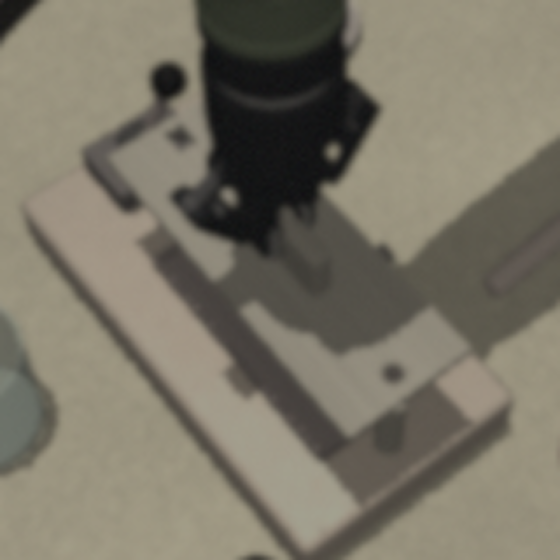

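The right stud tip is visible through the slot at crop (360,280), i.e. pixel (329.6,69.6).

```bash
python3 -c "
from h import *
c=np.load('pics/w16.npz'); T=np.array([.5972,-.0136,.3301]);Rt=R.from_euler('xyz',[3.141,.004,2.908])
uv=(np.array([(360,280),(285,134),(425,134),(427,333),(286,333)])+.5)/4-.5+[240,0]
e,d=ray(c,uv)
w=e+d[:1]*((.126-e[2])/d[0,2]);print(w)
print('stud tool',Rt.inv().apply(w-T))
e=Rt.inv().apply(e-T);d=Rt.inv().apply(d)
q=(e+d*((.1834-e[2])/d[:,2])[:,None])[1:];print(q,q.mean(0))"
```

```text
[[ 0.57308746 -0.11437712  0.126     ]]
stud tool [[ 0.00094677 -0.10374249  0.2040364 ]]
[[-0.00664854 -0.11243634  0.1834    ]
 [ 0.00726525 -0.11244581  0.1834    ]
 [ 0.00774381 -0.0943614   0.1834    ]
 [-0.00677576 -0.09435208  0.1834    ]] [ 0.00039619 -0.10339891  0.1834    ]
```

Offset is only 0.5 mm. Descending onto the studs gently.

>>> move_arm --pt "0 0 0 0.003 -0.002 0.03 1" --pt "0 0 0 0.003 -0.002 0.06 1" --pt "0 0 0 0.003 -0.002 0.085 1" --pt "0 0 0 0.003 -0.002 0.1 1" --pt "0 0 0 0.003 -0.002 0.1 1"

```text
time: 34.27
tool_pos: [0.5958, -0.0137, 0.3079]
tcp_rot: [3.141, 0.0, 2.908]
wrist_force: [-0.4, 0.4, -5.1]
finger_gap: 0.149
```

```bash
python3 go.py .5963 -.0135 .300 2.907
```

```text
t 34.3 at [ 0.5958 -0.0137  0.3079] [3.141 0.    2.908] q6 -1.48 F [-0.4  0.4 -5.1] gap 0.149
[0.0, 0.0, 0.001, -0.002, 0.001, 0.04]
```

Already below the tip height without contact force, so both holes are on the studs. Lowering the rest.

>>> move_arm --pt "0 0 0 0 0 0.01 1" --pt "0 0 0 0 0 0.02 1" --pt "0 0 0 0 0 0.03 1" --pt "0 0 0 0 0 0.04 1" --pt "0 0 0 0 0 0.04 1"

```text
time: 34.68
tool_pos: [0.5961, -0.0137, 0.3008]
tcp_rot: [3.141, 0.002, 2.908]
wrist_force: [0.1, -0.0, -4.4]
finger_gap: 0.15
```

```bash
python3 go.py .5963 -.0135 .2995 2.907
```

```text
t 34.7 at [ 0.5961 -0.0137  0.3008] [3.141e+00 2.000e-03 2.908e+00] q6 -1.48 F [ 0.1 -0.  -4.4] gap 0.150
[0.001, 0.002, 0.001, -0.001, 0.001, 0.006]
```

>>> move_arm --pt "0 0 0 0 0 0.004 1" --pt "0 0 0 0 0 0.008 1" --pt "0 0 0 0 0 0.01 1" --pt "0 0 0 0 0 0.01 1" --pt "0 0 0 0 0 0.01 1"

```text
time: 35.1
tool_pos: [0.5963, -0.0138, 0.2994]
tcp_rot: [3.141, 0.003, 2.908]
wrist_force: [0.0, -0.2, -3.7]
finger_gap: 0.149
```

```bash
python3 go.py .5963 -.0135 .2995 2.907
```

```text
t 35.1 at [ 0.5963 -0.0138  0.2994] [3.141e+00 3.000e-03 2.908e+00] q6 -1.48 F [ 0.  -0.2 -3.7] gap 0.149
[0.001, 0.002, 0.001, 0.0, 0.001, -0.0]
```

Lower a bit more until contact unloads the wrist, then release.

>>> move_arm --pt "0 0 0 0 0 0.003 1" --pt "0 0 0 0 0 0.005 1" --pt "0 0 0 0 0 0.007 1" --pt "0 0 0 0 0 0.008 1" --pt "0 0 0 0 0 0.008 1"

```text
time: 35.52
tool_pos: [0.5963, -0.0138, 0.2993]
tcp_rot: [3.141, 0.003, 2.908]
wrist_force: [-3.3, -1.0, 7.6]
finger_gap: 0.15
```

>>> move_arm --pt "0 0 0 0 0 0 0.3" --pt "0 0 0 0 0 0 0" --pt "0 0 0 0 0 0 -0.3" --pt "0 0 0 0 0 0 -0.3" --pt "0 0 0 0 0 0 -0.3"

```text
time: 35.93
tool_pos: [0.5964, -0.0137, 0.2976]
tcp_rot: [3.141, 0.002, 2.908]
wrist_force: [0.6, 0.3, -0.4]
finger_gap: 0.648
```

```bash
python3 go.py .5963 -.0135 .43 2.907;python3 -c "
from h import *
im,c=cap('wrist','w17')"
```

```text
t 35.9 at [ 0.5964 -0.0137  0.2976] [3.141e+00 2.000e-03 2.908e+00] q6 -1.48 F [ 0.6  0.3 -0.4] gap 0.648
[0.001, 0.002, 0.001, -0.001, 0.001, -0.662]
```

View pics/w17.png

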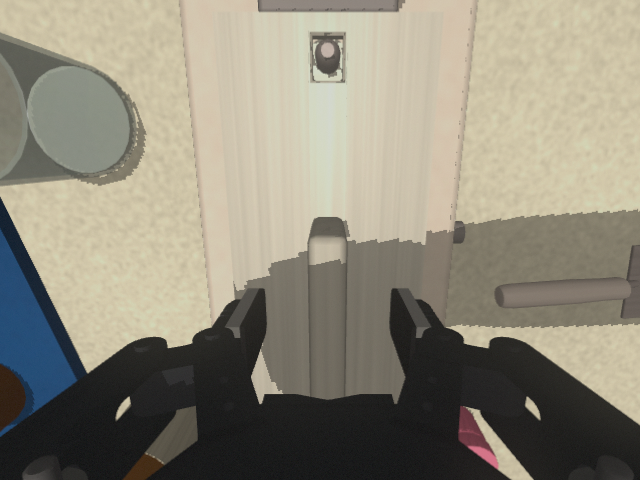

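Contact came at exactly the seated height, and the stud pokes through the slot at (328,55). Retreating and looking.

>>> move_arm --pt "0 0 0 0 0 -0.15 -0.3" --pt "0 0 0 0 0 -0.3 -0.3" --pt "0 0 0 0 0 -0.45 -0.3" --pt "0 0 0 0 0 -0.6 -0.3" --pt "0 0 0 0 0 -0.66 -0.3"

```text
time: 36.4
tool_pos: [0.5967, -0.0138, 0.4341]
tcp_rot: [3.14, 0.008, 2.908]
wrist_force: [1.0, 0.4, 0.1]
finger_gap: 0.649
```

```bash
python3 -c "
from h import *
im,c=cap('wrist','w18');cap('scene','s18')"; python3 go.py .51 -.27 .40 2.907
```

```text
t 36.5 at [ 0.5968 -0.0139  0.4327] [3.14  0.008 2.908] q6 -1.48 F [-0.3  0.8 -0.9] gap 0.651
[0.001, 0.004, 0.001, 0.064, -0.673, 0.08]
[0.001, 0.004, 0.001, 0.063, -0.673, 0.081]
```

View pics/w18.png

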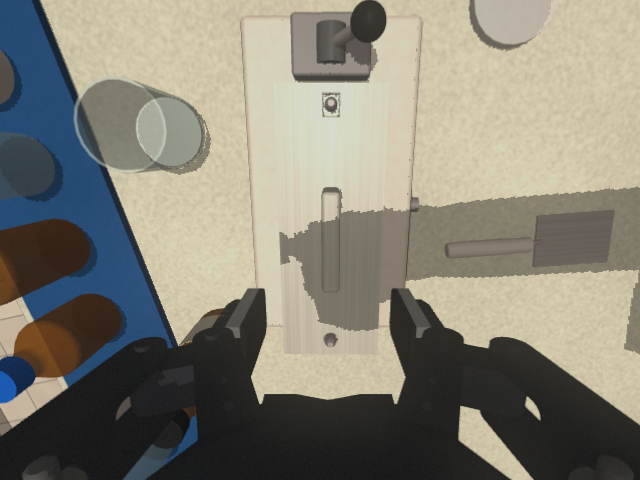

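Plate seated, both studs showing at (331,103) and (331,340). Now the switch: the pivot lies at (0.5595, -0.1672). I'll go robot-side of the ball with the fingers shut.

```bash
python3 go.py .4866 -.1497 .43 2.907; python3 -c "
from h import *
c=np.load('pics/w18.npz');print(onz(c,[(369,20)],.1247),onz(c,[(331.5,103),(331,339)],.126))"
```

```text
t 36.5 at [ 0.5968 -0.0139  0.4327] [3.14  0.008 2.908] q6 -1.48 F [-0.3  0.8 -0.9] gap 0.651
[0.001, 0.008, 0.001, 0.379, -0.788, 0.009]
[[ 0.53362145 -0.16166869  0.1247    ]] [[ 0.57252669 -0.11381513  0.126     ]
 [ 0.61889454  0.0823014   0.126     ]]
```

>>> move_arm --pt "0 0 0 0.379 -0.788 0 1" --pt "0 0 0 0.379 -0.788 0 1" --pt "0 0 0 0.379 -0.788 0 1" --pt "0 0 0 0.379 -0.788 0 1" --pt "0 0 0 0.379 -0.788 0 1" --newtons 40

```text
time: 36.92
tool_pos: [0.4824, -0.1524, 0.4275]
tcp_rot: [-3.141, -0.002, 2.903]
wrist_force: [0.1, -0.5, 0.1]
finger_gap: -0.004
```

>>> move_arm --pt "0 0 0 0 0 0.15 1" --pt "0 0 0 0 0 0.25 1" --pt "0 0 0 0 0 0.35 1" --pt "0 0 0 0 0 0.45 1" --pt "0 0 0 0 0 0.5 1"

```text
time: 37.33
tool_pos: [0.4848, -0.1488, 0.3258]
tcp_rot: [3.14, -0.003, 2.908]
wrist_force: [-0.3, 0.6, -0.1]
finger_gap: -0.002
```

```bash
python3 go.py .4866 -.1497 .285 2.907; python3 -c "
from h import *
cap('wrist','w19')"
```

```text
t 37.3 at [ 0.4848 -0.1488  0.3258] [ 3.140e+00 -3.000e-03  2.908e+00] q6 -1.78 F [-0.3  0.6 -0.1] gap -0.002
[0.002, -0.003, 0.001, -0.01, -0.003, 0.204]
```

View pics/w19.png

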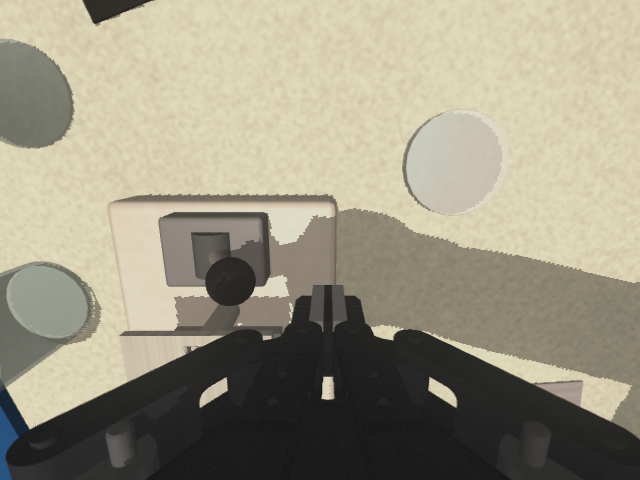

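The ball is at (230,281), clear of the shut fingers at (328,290). Descending to push height.

>>> move_arm --pt "0 0 0 -0.005 -0.002 0.06 1" --pt "0 0 0 -0.005 -0.002 0.12 1" --pt "0 0 0 -0.005 -0.002 0.17 1" --pt "0 0 0 -0.005 -0.002 0.19 1" --pt "0 0 0 -0.005 -0.002 0.19 1"

```text
time: 37.8
tool_pos: [0.4867, -0.1498, 0.2905]
tcp_rot: [3.14, 0.0, 2.908]
wrist_force: [-0.2, 0.2, 0.1]
finger_gap: 0.001
```

```bash
python3 go.py .5315 -.1605 .285 2.907;  python3 go.py .5605 -.1674 .285 2.907
```

```text
t 37.8 at [ 0.4867 -0.1498  0.2905] [3.14  0.    2.908] q6 -1.78 F [-0.2  0.2  0.1] gap 0.001
[0.001, 0.0, 0.001, -0.23, -0.0, 0.028]
t 37.8 at [ 0.4867 -0.1498  0.2905] [3.14  0.    2.908] q6 -1.78 F [-0.2  0.2  0.1] gap 0.001
[0.001, 0.0, 0.001, -0.379, -0.0, 0.028]
```

>>> move_arm --pt "0 0 0 -0.04 0 0.015 1" --pt "0 0 0 -0.08 0 0.02 1" --pt "0 0 0 -0.12 0 0.02 1" --pt "0 0 0 -0.16 0 0.02 1" --pt "0 0 0 -0.2 0 0.02 1"

```text
time: 38.22
tool_pos: [0.5268, -0.1596, 0.2878]
tcp_rot: [3.141, 0.002, 2.908]
wrist_force: [-2.2, 0.0, 1.8]
finger_gap: -0.0
```

>>> move_arm --pt "0 0 0 -0.03 0 0 1" --pt "0 0 0 -0.06 0 0 1" --pt "0 0 0 -0.09 0 0 1" --pt "0 0 0 -0.12 0 0 1" --pt "0 0 0 -0.14 0 0 1"

```text
time: 38.63
tool_pos: [0.5538, -0.166, 0.2873]
tcp_rot: [3.141, 0.002, 2.908]
wrist_force: [-1.8, 0.5, -0.6]
finger_gap: 0.003
```

```bash
python3 go.py .5605 -.1674 .285 2.907; python3 -c "
from h import *
cap('wrist','w20')"
```

```text
t 38.6 at [ 0.5538 -0.166   0.2873] [3.141e+00 2.000e-03 2.908e+00] q6 -1.76 F [-1.8  0.5 -0.6] gap 0.003
[0.001, 0.002, 0.001, -0.034, 0.001, 0.012]
```

View pics/w20.png

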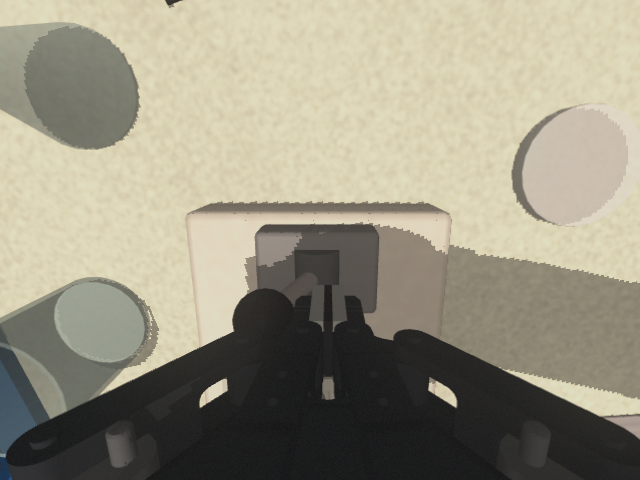

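The ball is moving over (262,316). I'll continue in small steps until the stop shows in the force.

>>> move_arm --pt "0 0 0 -0.008 0 0 1" --pt "0 0 0 -0.016 0 0 1" --pt "0 0 0 -0.024 0 0 1" --pt "0 0 0 -0.032 0 0 1" --pt "0 0 0 -0.034 0 0 1"

```text
time: 39.1
tool_pos: [0.5598, -0.1675, 0.2874]
tcp_rot: [3.141, 0.002, 2.908]
wrist_force: [-0.6, 0.2, -1.0]
finger_gap: 0.002
```

>>> move_arm --pt "0 0 0 -0.005 0 0 1" --pt "0 0 0 -0.01 0 0 1" --pt "0 0 0 -0.015 0 0 1" --pt "0 0 0 -0.015 0 0 1" --pt "0 0 0 -0.015 0 0 1"

```text
time: 39.52
tool_pos: [0.5626, -0.1681, 0.2874]
tcp_rot: [3.141, 0.002, 2.908]
wrist_force: [-2.6, 0.2, -0.7]
finger_gap: 0.004
```

>>> move_arm --pt "0 0 0 -0.005 0 0 1" --pt "0 0 0 -0.01 0 0 1" --pt "0 0 0 -0.015 0 0 1" --pt "0 0 0 -0.015 0 0 1" --pt "0 0 0 -0.015 0 0 1"

```text
time: 39.93
tool_pos: [0.5638, -0.1683, 0.2872]
tcp_rot: [3.141, -0.003, 2.908]
wrist_force: [-8.6, 1.7, 4.6]
finger_gap: 0.001
```

```bash
python3 -c "
from h import *
c=bot.get_calibration('wrist')
cap('wrist','w21');
print(onz(np.load('pics/w21.npz'),[(0,0)],.1))
print(bot.get_state()['wrist_force'])"
```

```text
[[ 0.66072353 -0.31959433  0.1       ]]
[-8.73369637  1.56894521  4.65881291]
```

View pics/w21.png

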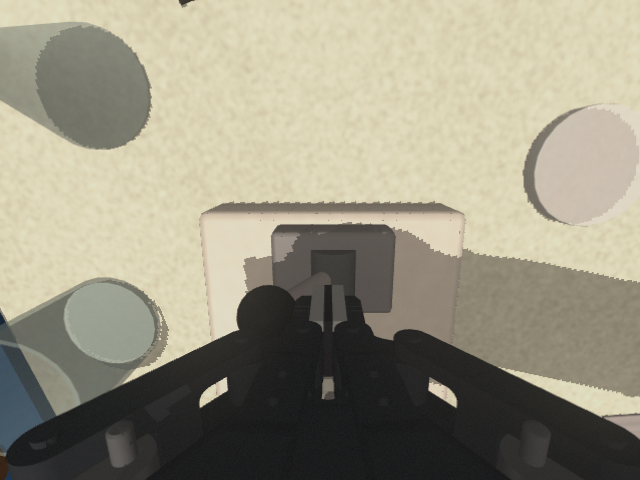

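Force jumped to 8.7 N while friction is 1–2 N, so the lever is at its stop. Backing off and lifting.

>>> move_arm --pt "0 0 0 0.05 0 0 1" --pt "0 0 0 0.12 0 0 1" --pt "0 0 0 0.2 0 0 1" --pt "0 0 0 0.3 0 0 1" --pt "0 0 0 0.4 0 0 1"

```text
time: 40.4
tool_pos: [0.4879, -0.1505, 0.2878]
tcp_rot: [3.141, 0.005, 2.908]
wrist_force: [-0.9, -0.5, -0.8]
finger_gap: -0.0
```

>>> move_arm --pt "0 0 0 0 0 -0.2 1" --pt "0 0 0 0 0 -0.4 1" --pt "0 0 0 0 0 -0.6 1" --pt "0 0 0 0 0 -0.7 1" --pt "0 0 0 0 0 -0.7 1"

```text
time: 40.82
tool_pos: [0.4893, -0.1511, 0.4335]
tcp_rot: [-3.14, 0.014, 2.908]
wrist_force: [0.2, 0.7, 0.3]
finger_gap: -0.002
```

```bash
python3 go.py .35 -.2 .42 2.907
```

```text
t 40.8 at [ 0.4893 -0.1511  0.4335] [-3.14   0.014  2.908] q6 -1.78 F [0.2 0.7 0.3] gap -0.002
[-0.001, 0.013, 0.001, 0.622, -0.399, 0.059]
```

```bash
python3 go.py .35 .30 .43 2.907
```

```text
t 40.8 at [ 0.4893 -0.1511  0.4335] [-3.14   0.014  2.908] q6 -1.78 F [0.2 0.7 0.3] gap -0.002
[-0.0, 0.004, 0.0, 0.4, 0.678, -0.001]
[-0.0, 0.004, 0.0, 0.4, 0.678, 0.001]
[-0.0, 0.004, 0.0, 0.4, 0.678, 0.004]
```

>>> move_arm --pt "0 0 0 0.4 0.68 0 1" --pt "0 0 0 0.4 0.68 0 1" --pt "0 0 0 0.4 0.68 0 1" --pt "0 0 0 0.4 0.68 0 1" --pt "0 0 0 0.4 0.68 0 1"

```text
time: 41.23
tool_pos: [0.4391, 0.0046, 0.4269]
tcp_rot: [3.139, 0.001, 2.914]
wrist_force: [-0.5, 0.5, -0.4]
finger_gap: 0.0
```

>>> move_arm --pt "0 0 0 0.4 0.68 0 1" --pt "0 0 0 0.4 0.68 0 1" --pt "0 0 0 0.4 0.68 0 1" --pt "0 0 0 0.4 0.68 0 1" --pt "0 0 0 0.4 0.68 0 1"

```text
time: 41.65
tool_pos: [0.3933, 0.1551, 0.427]
tcp_rot: [3.138, 0.002, 2.915]
wrist_force: [-0.1, -0.6, -0.5]
finger_gap: -0.001
```

>>> move_arm --pt "0 0 0 0.4 0.68 0 1" --pt "0 0 0 0.4 0.68 0 1" --pt "0 0 0 0.4 0.68 0 1" --pt "0 0 0 0.4 0.68 0 1" --pt "0 0 0 0.4 0.68 0 1"

```text
time: 42.07
tool_pos: [0.3476, 0.306, 0.4269]
tcp_rot: [3.138, 0.002, 2.914]
wrist_force: [0.4, -0.3, 0.5]
finger_gap: 0.002
```

```bash
python3 -c "
from h import *
im,c=cap('top','t22');cap('scene','s22')
cv2.imwrite('pics/c22.png',cv2.resize(im[150:300,240:540,::-1],None,fx=2.6,fy=2.6,interpolation=cv2.INTER_CUBIC))
im=cv2.imread('pics/s22.png');cv2.imwrite('pics/cs22.png',cv2.resize(im[120:340,160:420],None,fx=2.6,fy=2.6,interpolation=cv2.INTER_CUBIC))"
```

```text
(no output)
```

View pics/c22.png

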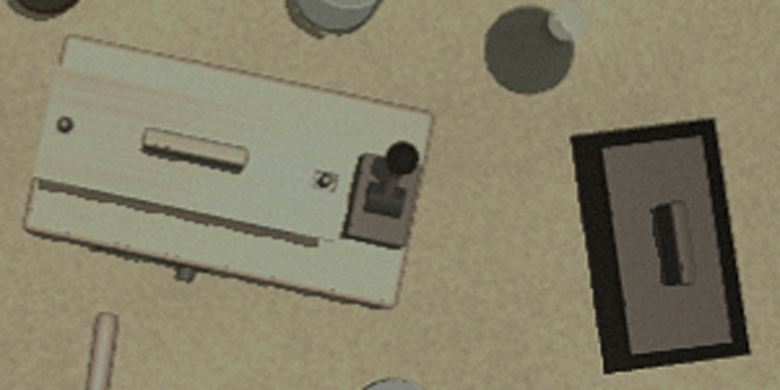

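View pics/cs22.png

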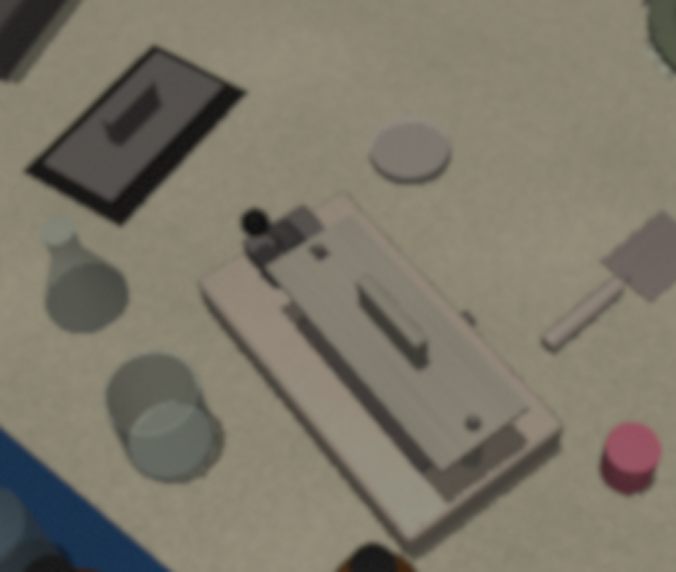

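View pics/t22.png

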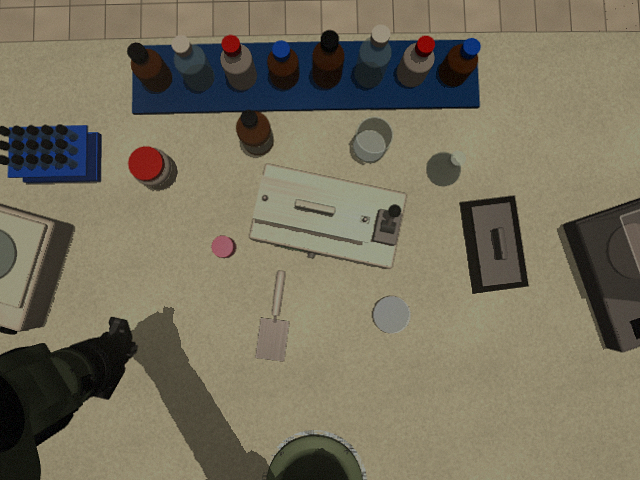

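I'll check the cover's centring, the plate height and the ball angle.

```bash
python3 -c "
from h import *
c=np.load('pics/t22.npz')
f=lambda p:(np.array(p,float)+.5)/2.6-.5+[240,150]
q=onz(c,f([(602,150),(705,136),(733,344),(628,354)]),.014);print('cover',q.mean(0),[np.linalg.norm(q[i]-q[i-1]).round(4) for i in range(4)],np.arctan2(*(q[1]-q[2])[[1,0]]))
m=onz(c,f([(571,137),(714,120),(749,353),(605,373)]),.003);print('mat',m.mean(0),np.arctan2(*(m[1]-m[2])[[1,0]]))
a=.1015;d=(q.mean(0)-m.mean(0))[:2];print('along',d@[np.cos(a),np.sin(a)],'across',d@[-np.sin(a),np.cos(a)])
b=onz(c,f([(402,158)]),.1247)[0][:2]-[.5595,-.1672];print('ball shaker x',b@[.9725,-.2329])
s=onz(c,f([(65,125),(325,181)]),.126);print(s,np.linalg.norm(s[0]-s[1]))
h=onz(c,f([(148,130),(248,150)]),.156);print(np.linalg.norm(h[0]-h[1]))
"
```

```text
cover [ 0.51936577 -0.42327651  0.014     ] [np.float64(0.1781), np.float64(0.0921), np.float64(0.1823), np.float64(0.0924)] 0.08751838668643899
mat [ 0.52026247 -0.42131818  0.003     ] 0.10246154635984189
along -0.0010905161289893697 across -0.0018573904716174673
ball shaker x 0.02930257678680734
[[ 0.61893669  0.08633355  0.126     ]
 [ 0.57105029 -0.11406907  0.126     ]] 0.20604445606469127
0.07651446740390816
```

Everything checks out: the cover is within 2 mm of the mat centre, and the ball is at +29 mm, where +28.8 mm is expected at the stop. Handing in.

```bash
python3 -c "
from h import *
print(bot.get_state()['time'],bot.hand_in())"
```

```text
the job is handed in; nothing more can be done
42.1667 None
```

The job is done and handed in at 42 s of the 210 s allowed. All five steps went in the order asked, and no check failed.

- **Cover:** it lies flat, right way up, about 2 mm from the mat's centre and aligned with it to about 1°.
- **Jars:** all three white jars stood upright in the tray in the last view before the plate went on. One was knocked about 12–15 mm towards the robot after I placed it. It still stood upright against the tray wall, so I left it. The pink jar was not touched.
- **Plate:** it went over both studs without resistance and met the shoulders at a tool height of 0.2993 m, where 0.2994 m was expected. Both studs show through its holes.
- **Switch:** I pushed the lever until the force rose to about 9 N, well above its 1–2 N friction. The ball now sits at +29.3 mm, where about +28.8 mm is expected at the stop.
- **Bystanders:** in the last top and scene views, the other things look to be where they started.

Two small disagreements: the wrist camera put the left stud about 5 mm from where the top view had it, so I used the top view's position there. The top view of the knocked jar placed it 3 mm further over than the wrist view did.

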